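Reload the twin-pin pattern jig with drawer-pull blanks

TASK

Reload the pattern jig for the next drawer pulls: swing its hold-down right up and back, lift the finished pull off the two pins and lay it flat across both strips of the finishing rack, then thread every blank lying on the bench over both pins, one flat on another, with the thick waisted template on top. Last, swing the hold-down over again so that its rubber foot bears on the template. Don't shove the tape measure, screwdriver or turned knob about.

Things in the scene. Friction and masses are not known exactly. Their poses are not given: they have to be found in the camera images.
- jig: pattern jig, fixed: base board 130 x 290 x 15 mm with a dark bearer 30 mm wide (jig x), 144 mm long (jig y), its top (the bed) 45 mm above the bench, so plates overhang it and fingers pass beside it. Hinge post at y = 98 to 138 mm, 153 mm tall. Origin: on the bench midway between the pins; y along the bearer toward the hinge post, z up
- pin_near (a point): tip of the steel pin at jig x = 0, y = -48 mm: 8 mm diameter, upright, standing 62 mm above the bed (tip 107 mm above the bench), the top 10 mm tapering to a 2.4 mm wide bullet nose
- pin_far (a point): tip of the like pin at jig x = 0, y = +48 mm, nearer the hinge post. A plate sits with its length along jig y, one hole on each pin, 1 mm play all round
- hold_down (a joint): angle (rad) of the hold-down, a bent steel bail with two round legs 74 mm apart, hinged on the post, axis along jig x. 0: legs level, foot 40 mm above the bed (two blanks and template); grows as it swings up and back to jig +y; limits -0.36 and 1.75 (stop, leaning back past upright). Stiff (about 0.3 N m): stays where left; starts on the pull or part raised
- grip_bar (a point): middle of the hold-down's round wooden bar, 16 mm thick, 68 mm long along jig x between the legs; at angle 0 it is 122 mm before (jig -y) and 75 mm above the hinge. Free space of 50 mm below it down to the bridge carrying the rubber foot (22 mm wide, points down midway between the pins when closed). Can be pinched from above and turns in the grip; 2 to 4 N move it
- hinge_axis (a point): middle of the hold-down's hinge axis, 115 mm along jig +y from the jig's origin, 120 mm above the bench
- finished_pull: finished drawer pull: wooden plate 140 x 50 x 12 mm, rounded ends, waisted (40 mm wide in the middle 36 mm), two 10 mm through holes 96 mm apart on its long centre line. Starts seated on the jig's pins under the hold-down. Origin: centre of the plate, half way through its thickness; x across, y along its length, z through its thickness
- rack: finishing rack, fixed: board 110 x 150 x 8 mm with two strips, each 10 mm wide, 110 mm long (rack x), at rack y = -40 and +40 mm, their tops 38 mm above the bench. Origin: centre of its underside. The pull belongs across the strips, length along rack y, its middle over the rack's middle
- template: plywood routing template 140 x 50 x 16 mm, outline like the finished pull (waisted, 40 mm wide in the middle 36 mm) but thicker, two 10 mm holes 96 mm apart. Starts flat on the bench. Origin and axes as for the finished pull
- blank_1: blank: plain rectangular wooden plate 140 x 50 x 12 mm, square corners, two 10 mm through holes 96 mm apart on its long centre line; starts flat on the bench; two or three of the blanks are present. Origin: centre of the plate, half way through its thickness; x across, y along its length, z through its thickness
- blank_2: blank: plain rectangular wooden plate 140 x 50 x 12 mm, square corners, two 10 mm through holes 96 mm apart on its long centre line; starts flat on the bench; two or three of the blanks are present. Origin: centre of the plate, half way through its thickness; x across, y along its length, z through its thickness
- blank_3: blank: plain rectangular wooden plate 140 x 50 x 12 mm, square corners, two 10 mm through holes 96 mm apart on its long centre line; starts flat on the bench; two or three of the blanks are present. Origin: centre of the plate, half way through its thickness; x across, y along its length, z through its thickness
- tape_measure: yellow tape measure standing on the bench, 39 x 70 x 64 mm, bystander; origin: centre of its underside
- screwdriver: red-handled screwdriver lying on the bench, 195 mm long, bystander; origin: centre of its underside
- turned_knob: turned wooden knob standing on its base, 44 mm wide, 48 mm tall, bystander; origin: centre of its underside

How it is judged:
By the outcome, as a careful person would: the job done as asked, in the order asked, and still so for the second after the job is handed in, with the robot touching nothing.
Of blank_1, blank_2, blank_3 only 2 to 3 are there at a start; the rules pass over those that are not, and their reading is None.
At some moment in a run one of blank_1, blank_2, blank_3, template may be knocked a few centimetres aside while the robot is not near it.
Once in a run the grip may slacken for a moment while it holds something.
It also fails if it takes over 210 s, if anything falls off the work surface, if the arm or the gripper's body presses on something with over 40 N, if the wrist force passes 120 N, or if a joint passes its speed limit or range.

ROBOT

A 6-joint arm with a two-finger parallel gripper is mounted at the origin on a cart in front of the work surface, level with it; the furniture and walls round the work are solid. World frame = base frame: x ahead of the robot, y to its left, z up, the work surface at z = 0. Lengths are in m, angles in rad, forces in N, time in s.
With the tool pointing down it reaches from about 0.325 to 0.875 m from the base axis. Payload 4.4 kg.
Tool frame: the origin (TCP) lies at the very end of the fingers, on their centre line; the grasp point (between the pads) lies 19 mm behind it (robot.tcp_to_grasp is the distance from the TCP to the grasp point, in m); z points along the fingers, y is the line along which they close (so a half turn about z gives the same grasp; the last joint's range is limited). The gripper opens to 85 mm and grips with 20 to 120 N. Pads are 22 mm wide; open, the fingers measure 114 mm over their backs; the gripper's body (76 mm by 85 mm) begins 54 mm behind the grasp point. The pads swing forward as they close: fully open they stand 13 mm farther back than shut.
Start: joints at [1.157, 0.207, 1.542, -0, 1.393, -0.15], TCP at [0.149, 0.555, 0.231] pointing down, gripper open.
Joint ranges: [-2.73, 2.73], [-0.86, 2.22], [0.23, 2.46], [-1.11, 4.25], [0.08, 2.63], [-2.82, 2.82]. Speed limits (rad/s): [2.79, 2.79, 3.14, 3.14, 3.14, 3.14].

INTERFACE

Orientations are given as a 3x3 rotation matrix whose columns are the frame's x, y, z axes.
In Python, from rig import robot gives the robot as it stands.
- The arm moves only by the tool apply_moves, never from a script. Its arguments are lists of equal length, an entry for each row: "xyz": the shift along the tool's x, y, z as a fraction of full scale, a list of three; "roll": the turn about the tool's z as a fraction of full scale; "fingers": the opening, from -1 (shut) to 1 (fully open). In form: {"xyz": [[dx, dy, dz], ...], "roll": [roll, ...], "fingers": [fingers, ...]}. A call has exactly 10 rows; each row is the pose to reach, as a shift and turn from the pose commanded when the call began, along the tool's axes at that moment; what a row does not reach only later rows make up. Full scale, the value 1, is 200 mm for a shift and 90 degrees for a turn. A row lasts 1/8 s, in which the tool goes at most 62.5 mm and 10.7 degrees, less where a joint would pass 70% of its speed; a pose out of reach is approached as far as the arm can. A call with a number of a shift or a turn outside -1 to 1 is refused whole. A call with a gripper value outside its range is refused whole. The fingers move at their own pace and stop on an object; "newtons" is the grip in N (left out, the last holds). Time passes only in rows, so rows that repeat a pose let the fingers close, or fill a call up. It gives the time, the measured TCP pose, the force, the opening and the grip force at its end, in the units of the state.
- robot.get_state(): the state, without advancing time (a new reading comes with each control period).
- robot.get_image(name): name is "scene" or "top" or "wrist"; returns a dict with "image" (420x560x3 uint8, blue, green, red), "mtx" (3x3 intrinsics, pixels), "rvec" (rotation vector, rad) and "tvec" (3), from world to camera coordinates, as OpenCV has them. Camera axes: x right, y down, z forward; pixel columns grow to the right and rows downward; lengths in m; the calibration is good to about 2 mm. A picture is of the moment at which its call begins. There is no depth.
- robot.finish_job(): hands the job in; it is judged then, once.
The state is a dict: "t": time; "joint_pos": joint angles; "qd": joint speeds; "joint_efforts": joint torques, N m; "position": TCP position; "orientation": TCP orientation; "force": force on the tool from outside, world axes, zero at the start; "wrist_torque": the same for the moment, N m; "finger_gap": opening from 0.0 (shut) to 1.0 (fully open); "finger_force": force on a finger pad.
Only numpy, scipy, OpenCV 4.12 (cv2) and the standard library are available. Lean on these libraries where they do the work, as an engineer would, in place of code of your own. Each camera call takes 0.05 s, during which the arm holds its last target. There are 200 camera calls.

## Working session

There is one attempt and no reset: what is moved stays moved. The work goes in short steps, Python scripts to look and compute and a tool call to move; the robot and the scene stay as the last step left them, time stands still between calls to the robot, and variables do not carry over. Pictures are saved under pics/ and viewed, at most 14 in all, crops included, and the job is handed in when it is done.

Besides the shell and the picture viewer there is one more tool, called after "Call:" by a JSON object that holds its "api" and its "payload". apply_moves: Moves the arm, as the interface text tells. Shift numbers are shares of 200 mm and turn numbers shares of 90 degrees, none past 1 either way. Its arguments: {"type":"object","properties":{"xyz":{"type":"array","items":{"type":"array","items":{"type":"number"}}},"roll":{"type":"array","items":{"type":"number"}},"fingers":{"type":"array","items":{"type":"number"}},"newtons":{"type":"number"}},"required":["xyz","roll","fingers"]}

```bash
mkdir -p pics; ls; cat > h.py <<'E'
import cv2, numpy as np
from rig import robot
def cam(n):
    d=robot.get_image(n); R=cv2.Rodrigues(np.array(d["rvec"],float))[0]
    return d["image"],np.array(d["mtx"],float),R,np.array(d["tvec"],float).ravel()
def ray(c,uv,z):
    _,K,R,t=c
    o=-R.T@t; d=R.T@np.linalg.solve(K,[uv[0],uv[1],1.]); return o+d*(z-o[2])/d[2]
def proj(c,p):
    _,K,R,t=c; q=K@(R@np.array(p,float)+t); return q[:2]/q[2]
def tri(c1,u1,c2,u2):
    A=[];
    for (c,u) in((c1,u1),(c2,u2)):
        P=c[1]@np.c_[c[2],c[3]]; A+=[u[0]*P[2]-P[0],u[1]*P[2]-P[1]]
    v=np.linalg.svd(np.array(A))[2][-1]; return v[:3]/v[3]
def save(c,n): cv2.imwrite("pics/"+n,c[0])
E
python3 - <<'E'
from h import *
for n in("top","scene"):
    c=cam(n); save(c,n+"0.png"); print(n,-c[2].T@c[3],c[1][0,0])
s=robot.get_state(); print(s["position"],s["orientation"],s["t"])
E
```

```text
pics
top [ 0.36279251 -0.03780647  1.66053625] 544.0138234944732
scene [-0.68515033 -0.84103193  0.94069053] 490.3462353028214
[0.14906883 0.5546311  0.23022873] [[-9.65679490e-01  2.59735314e-01 -8.30790779e-04]
 [ 2.59736460e-01  9.65677664e-01 -1.90265874e-03]
 [ 3.08088435e-04 -2.05314517e-03 -9.99997845e-01]] 0.1
```

```bash
sleep 1
```

```text
(no output)
```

View pics/top0.png

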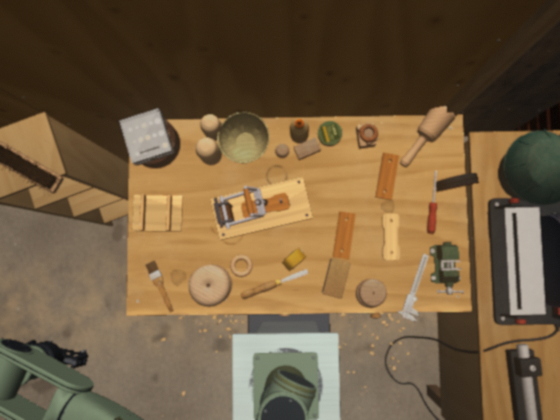

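View pics/scene0.png

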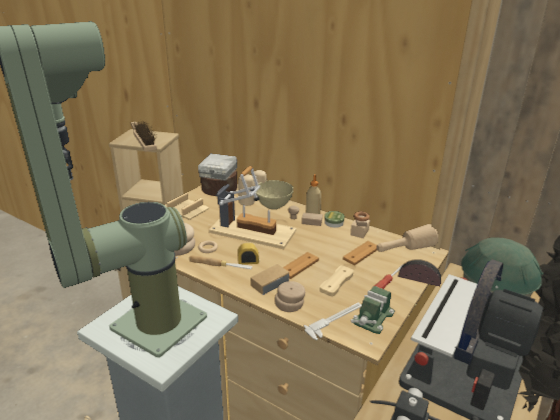

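The top view shows the jig at (262,207) with its post on the left, the rack at (158,213), blanks at (387,176) and (344,233), the template at (391,236), the knob at (282,151), the tape measure at (293,259) and the screwdriver at (432,205). I'll enlarge it for measuring.

```bash
python3 - <<'E'
import cv2
im=cv2.imread("pics/top0.png")
a=cv2.resize(im[170:245,125:325],None,fx=4,fy=4,interpolation=cv2.INTER_CUBIC)
b=cv2.resize(im[145:300,320:445],None,fx=4,fy=4,interpolation=cv2.INTER_CUBIC)
cv2.imwrite("pics/a.png",a); cv2.imwrite("pics/b.png",cv2.resize(b,(480,595)))
from h import *
hsv=cv2.cvtColor(im,cv2.COLOR_BGR2HSV)
for n,p in dict(b1=(387,165),b2=(344,225),t=(391,225),ben=(300,230),block=(336,278),rackstrip=(148,213)).items(): print(n,hsv[p[1],p[0]])
E
```

```text
b1 [ 14 187 169]
b2 [ 14 183 171]
t [ 18 126 225]
ben [ 17 147 181]
block [ 16 141 156]
rackstrip [ 18 127 209]
```

View pics/a.png

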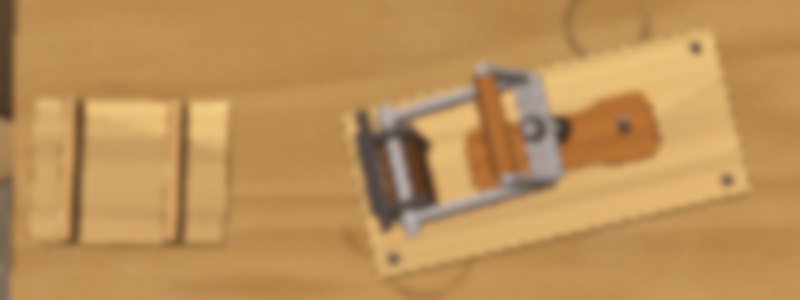

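View pics/b.png

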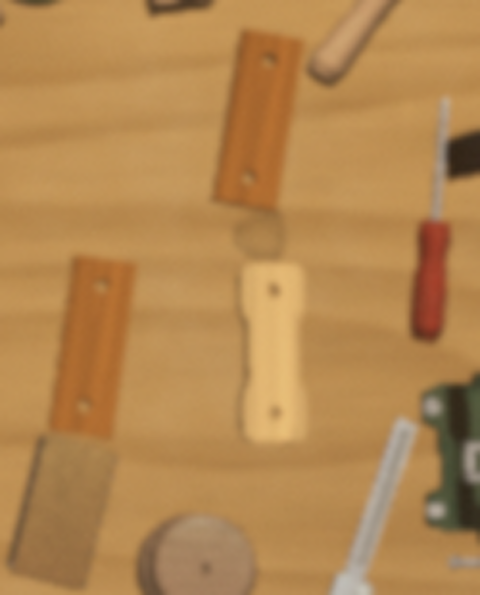

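The enlarged crops show the near pin at crop (624,127), the jig board corners, the bar at about (492,125), the rack strips, both blanks with their holes, and the template. The block below blank 2 is a sanding block. Now I'll convert these to coordinates.

```bash
python3 - <<'E'
from h import *
c=cam("top"); save(c,"t1.png")
A=lambda x,y:(125+(x+.5)/4-.5,170+(y+.5)/4-.5)
B=lambda x,y:(320+x*125/480,145+y*155/595)
co=[ray(c,A(*p),.015) for p in((345,112),(712,30),(748,190),(382,275))]
print("board",np.round(co,3)); 
yd=(co[0]+co[3]-co[1]-co[2])[:2]; yd/=np.linalg.norm(yd); print("ydir",yd, "cen",np.mean(co,0))
pn=ray(c,A(624,127),.107); print("pin",pn,"orig",pn[:2]+.048*yd)
for z in (.2,.23,.26): print("bar",z,ray(c,A(490,123),z))
r=[ray(c,A(*p),.008) for p in((33,98),(230,100),(228,242),(30,240))]; print("rack",np.round(r,3),np.mean(r,0))
for n,h1,h2,z in(("b1",(269,60),(248,178),.012),("b2",(101,288),(84,408),.012),("t",(275,290),(276,412),.016)):
    p,q=ray(c,B(*h1),z),ray(c,B(*h2),z); d=(p-q)[:2]; print(n,(p+q)/2,np.linalg.norm(d),np.degrees(np.arctan2(d[1],d[0])))
c=cam("wrist"); save(c,"w1.png"); print(-c[2].T@c[3],c[2])
E
```

```text
board [[ 0.564  0.218  0.015]
 [ 0.623 -0.063  0.015]
 [ 0.5   -0.089  0.015]
 [ 0.439  0.189  0.015]]
ydir [-0.20943722  0.9778221 ] cen [0.53153155 0.06370092 0.015     ]
pin [0.53893678 0.00236613 0.107     ] orig [0.52888379 0.04930159]
bar 0.2 [0.53242008 0.09058491 0.2       ]
bar 0.23 [0.52893586 0.0879477  0.23      ]
bar 0.26 [0.52545165 0.08531049 0.26      ]
rack [[0.579 0.459 0.008]
 [0.575 0.307 0.008]
 [0.466 0.308 0.008]
 [0.47  0.46  0.008]] [0.52266403 0.38344064 0.008     ]
b1 [ 0.62316787 -0.32218175  0.012     ] 0.09670513609387453 -11.717889037091867
b2 [ 0.442718   -0.18604384  0.012     ] 0.09563919653908155 -9.373087946563421
t [ 0.43825225 -0.32899866  0.016     ] 0.09575449206299513 -1.3748551140062497
[0.084408   0.57171481 0.37329893] [[ 0.25976367  0.96567053 -0.00180814]
 [ 0.93153649 -0.25008736  0.26400016]
 [ 0.25448499 -0.070262   -0.96452094]]
```

View pics/w1.png

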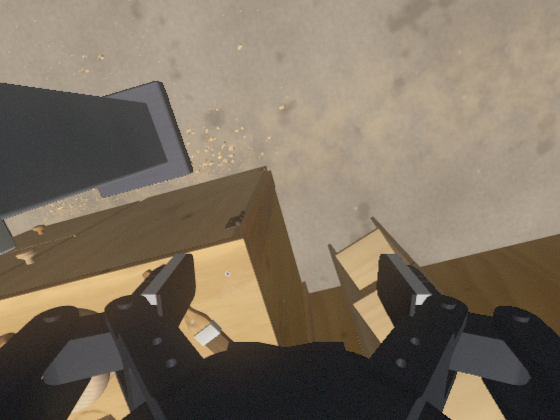

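```bash
cat >> h.py <<'E'
def yaw(R): return np.degrees(np.arctan2(R[1][1],R[0][1]))
JY=np.array([-.209,.978]);
def plan(wps,start=None):
    """wps: (x,y,z,yaw deg of tool y, mod 180); prints fractions per call from current pose"""
    s=robot.get_state(); P=np.array(s["position"]); R=np.array(s["orientation"])
    print("at",np.round(P,4),"yaw",round(yaw(R),1),"t",s["t"],"gap",round(s["finger_gap"],3),"F",np.round(s["force"],1))
    for w in wps:
        dy=(w[3]-yaw(R)+90)%180-90 if len(w)<5 else w[3]-yaw(R)
        d=R.T@(np.array(w[:3])-P); n=int(np.ceil(max(np.abs(d).max()/.2,abs(dy)/90,1e-9)-1e-3))
        for k in range(n):
            dd=R.T@(np.array(w[:3])-P)/(n-k); r=dy/n
            print("   ",np.round(dd/.2,3).tolist(),"roll",round(-r/90,3), "->",np.round(P+R@dd,3))
            P=P+R@dd; a=np.radians(r); R=np.array([[np.cos(a),-np.sin(a),0],[np.sin(a),np.cos(a),0],[0,0,1]])@R
        print("  --")
E
python3 -c "
from h import *
plan([(.50,.11,.40,102.1)])"
```

```text
at [0.1492 0.5548 0.2305] yaw 74.9 t 0.2 gap 0.997 F [ 0.2 -0.9 -0. ]
    [-0.757, -0.564, -0.282] roll -0.101 -> [0.266 0.407 0.287]
    [-0.659, -0.676, -0.282] roll -0.101 -> [0.383 0.258 0.344]
    [-0.544, -0.772, -0.281] roll -0.101 -> [0.5  0.11 0.4 ]
  --
```

Call:
{"api": "apply_moves", "payload": {"xyz": [[-0.757,-0.564,-0.282],[-0.757,-0.564,-0.282],[-0.757,-0.564,-0.282],[-0.757,-0.564,-0.282],[-0.757,-0.564,-0.282],[-0.757,-0.564,-0.282],[-0.757,-0.564,-0.282],[-0.757,-0.564,-0.282],[-0.757,-0.564,-0.282],[-0.757,-0.564,-0.282]], "roll": [-0.1,-0.1,-0.1,-0.1,-0.1,-0.1,-0.1,-0.1,-0.1,-0.1], "fingers": [1,1,1,1,1,1,1,1,1,1], "newtons": 40}}

```text
t: 1.45
position: [0.2662, 0.4071, 0.2876]
orientation: [[-0.994, 0.105, -0.0], [0.105, 0.994, -0.0], [0.0, -0.0, -1.0]]
force: [-1.3, 0.6, -0.4]
finger_gap: 1.003
finger_force: 0.0
```

Call:
{"api": "apply_moves", "payload": {"xyz": [[-0.66,-0.676,-0.282],[-0.66,-0.676,-0.282],[-0.66,-0.676,-0.282],[-0.66,-0.676,-0.282],[-0.66,-0.676,-0.282],[-0.66,-0.676,-0.282],[-0.66,-0.676,-0.282],[-0.66,-0.676,-0.282],[-0.66,-0.676,-0.282],[-0.66,-0.676,-0.282]], "roll": [-0.1,-0.1,-0.1,-0.1,-0.1,-0.1,-0.1,-0.1,-0.1,-0.1], "fingers": [1,1,1,1,1,1,1,1,1,1]}}

```text
t: 2.7
position: [0.3831, 0.2588, 0.344]
orientation: [[-0.999, -0.052, -0.0], [-0.052, 0.999, -0.0], [0.0, -0.0, -1.0]]
force: [-0.2, -0.1, 0.3]
finger_gap: 1.001
finger_force: 0.0
```

Call:
{"api": "apply_moves", "payload": {"xyz": [[-0.544,-0.772,-0.281],[-0.544,-0.772,-0.281],[-0.544,-0.772,-0.281],[-0.544,-0.772,-0.281],[-0.544,-0.772,-0.281],[-0.544,-0.772,-0.281],[-0.544,-0.772,-0.281],[-0.544,-0.772,-0.281],[-0.544,-0.772,-0.281],[-0.544,-0.772,-0.281]], "roll": [-0.1,-0.1,-0.1,-0.1,-0.1,-0.1,-0.1,-0.1,-0.1,-0.1], "fingers": [1,1,1,1,1,1,0.2,0.2,0.2,0.2]}}

```text
t: 3.95
position: [0.4998, 0.1102, 0.4003]
orientation: [[-0.978, -0.207, 0.0], [-0.207, 0.978, 0.0], [-0.0, 0.0, -1.0]]
force: [-0.7, -0.0, -0.4]
finger_gap: 0.601
finger_force: 0.0
```

```bash
python3 - <<'E'
from h import *
plan([])
c=cam("wrist"); save(c,"w2.png"); np.savez("w2.npz",*c)
for n,p in dict(bar=(.5278,.0871,.24),o=(.529,.0493,.045),pn=(.539,.0024,.107),tcp=robot.get_state()["position"]).items(): print(n,proj(c,p))
E
```

```text
at [0.4998 0.1102 0.4003] yaw 102.0 t 3.95 gap 0.601 F [-0.7 -0.  -0.4]
bar [258.7846138  212.61795863]
o [246.09464198 175.02831462]
pn [207.67293413 182.16109572]
tcp [286.6607736  259.55305465]
```

View pics/w2.png

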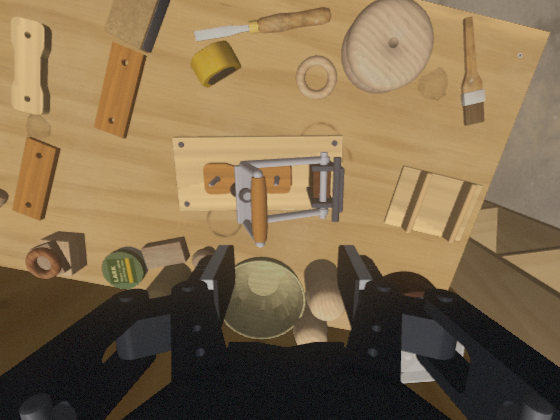

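The wrist view shows the bar centred at about (259,208), the near pin at (214,181), the far pin at (277,181), and the whole bench. Exactly two blanks are present. I'll go to the bar.

```bash
python3 - <<'E'
from h import *
d=np.load("w2.npz"); c=[d[k] for k in d.files]
print([ray(c,u,.24) for u in((259,208),(257,176),(260,240))])
print("pins",[ray(c,u,.107) for u in((213,181),(276,181))])
p=ray(c,(259,208),.24)
plan([(p[0],p[1],.30,102.1),(p[0],p[1],.226,102.1)])
E
python3 -c "
import cv2;im=cv2.imread('pics/w2.png')[120:260,160:360];cv2.imwrite('pics/w2c.png',cv2.resize(im,None,fx=4,fy=4,interpolation=cv2.INTER_CUBIC))"
```

```text
[array([0.52287287, 0.08640143, 0.24      ]), array([0.49054823, 0.07829167, 0.24      ]), array([0.55733269, 0.09395324, 0.24      ])]
pins [array([0.53570891, 0.00970393, 0.107     ]), array([0.51680813, 0.09894222, 0.107     ])]
at [0.4998 0.1101 0.4003] yaw 102.0 t 4.0 gap 0.603 F [0.8 0.5 0.5]
    [-0.088, -0.14, 0.502] roll -0.002 -> [0.523 0.086 0.3  ]
  --
    [0.0, 0.0, 0.37] roll -0.0 -> [0.523 0.086 0.226]
  --
```

View pics/w2c.png

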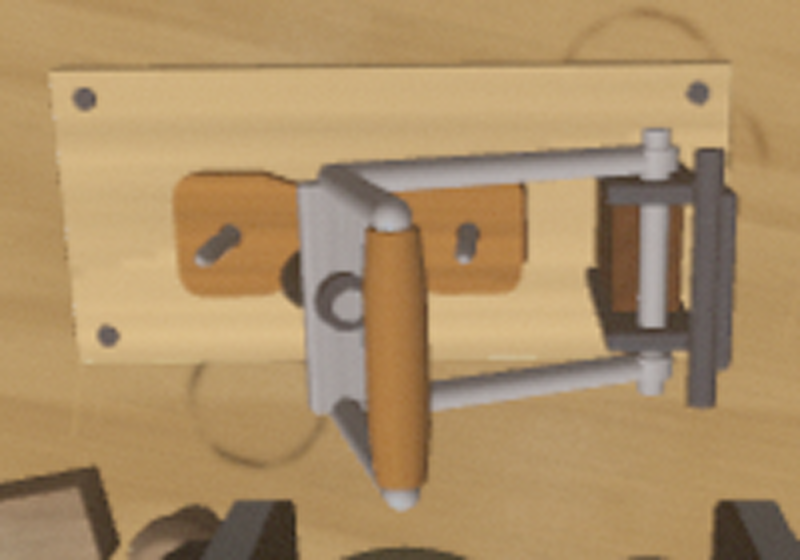

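Pin tips lie at crop (202,260) and (464,258), bar centre at (397,359).

```bash
python3 - <<'E'
from h import *
d=np.load("w2.npz"); c=[d[k] for k in d.files]
U=lambda x,y:(160+(x+.5)/4-.5,120+(y+.5)/4-.5)
a,b=[ray(c,U(*u),.107)[:2] for u in((202,260),(464,258))]
print(a,b,np.linalg.norm(b-a),"orig",(a+b)/2,"ang",np.degrees(np.arctan2(*(b-a)[::-1])))
o=(a+b)/2; y=(b-a)/np.linalg.norm(b-a)
for z in(.23,.24,.25): print(z,ray(c,U(397,359),z),(ray(c,U(397,359),z)[:2]-o)@y)
E
```

```text
[0.5418664  0.00639674] [0.52142979 0.09932523] 0.09514913643080006 orig [0.5316481  0.05286099] ang 102.40291417792686
0.23 [0.52732599 0.08624806 0.23      ] 0.03353619077450508
0.24 [0.52434866 0.08654735 0.24      ] 0.034467983286978435
0.25 [0.52137133 0.08684664 0.25      ] 0.03539977579945183
```

```bash
sed -i 's/^JY=.*/O=np.array([.5316,.0529]); A0=102.4; JY=np.array([-.2147,.9767]); JX=np.array([.9767,.2147])/' h.py; cat >> h.py <<'E'
def jig(x,y): return O+JX*x+JY*y
def bar(th):
    a=th+np.arctan2(75,122); r=np.hypot(.075,.122); p=jig(0,.115-r*np.cos(a)); return np.r_[p,.12+r*np.sin(a)]
E
python3 -c "
from h import *
plan([(.5243,.0866,.31,A0),(.5243,.0866,.219,A0)])"
```

```text
at [0.4998 0.1101 0.4003] yaw 102.0 t 4.0 gap 0.603 F [0.8 0.5 0.5]
    [-0.095, -0.14, 0.452] roll -0.005 -> [0.524 0.087 0.31 ]
  --
    [0.0, 0.0, 0.455] roll -0.0 -> [0.524 0.087 0.219]
  --
```

Call:
{"api": "apply_moves", "payload": {"xyz": [[-0.095,-0.14,0.2],[-0.095,-0.14,0.4],[-0.095,-0.14,0.45],[-0.095,-0.14,0.45],[-0.095,-0.14,0.55],[-0.095,-0.14,0.65],[-0.095,-0.14,0.75],[-0.095,-0.14,0.85],[-0.095,-0.14,0.907],[-0.095,-0.14,0.907]], "roll": [-0.005,-0.005,-0.005,-0.005,-0.005,-0.005,-0.005,-0.005,-0.005,-0.005], "fingers": [0.2,0.2,0.2,0.2,0.2,0.2,0.2,0.2,0.2,0.2]}}

```text
t: 5.25
position: [0.5246, 0.0867, 0.2195]
orientation: [[-0.977, -0.215, 0.001], [-0.215, 0.977, -0.0], [-0.001, -0.0, -1.0]]
force: [-0.8, 0.1, 0.5]
finger_gap: 0.597
finger_force: 0.0
```

Call:
{"api": "apply_moves", "payload": {"xyz": [[0,0,0],[0,0,0],[0,0,0],[0,0,0],[0,0,0],[0,0,0],[0,0,0],[0,0,0],[0,0,0],[0,0,0]], "roll": [0,0,0,0,0,0,0,0,0,0], "fingers": [-0.2,-0.4,-0.5,-0.6,-0.7,-0.8,-0.8,-0.8,-0.8,-0.8], "newtons": 30}}

```text
t: 6.5
position: [0.5244, 0.0865, 0.2191]
orientation: [[-0.977, -0.215, 0.0], [-0.215, 0.977, -0.0], [-0.0, -0.0, -1.0]]
force: [-0.1, -1.0, 2.1]
finger_gap: 0.174
finger_force: 29.3
```

```bash
python3 - <<'E'
from h import *
plan([]); s=robot.get_state(); print(s["finger_force"])
th0=.42; b0=bar(th0)
for t in np.linspace(th0,1.75,20):
    d=bar(t)-b0; print(round(t,2),[0,round(d[:2]@JY/.2,3),round(-d[2]/.2,3)])
E
```

```text
at [0.5244 0.0865 0.2191] yaw 102.4 t 6.5 gap 0.174 F [-0.1 -1.   2.1]
29.347181618213654
0.42 [0, np.float64(0.0), np.float64(-0.0)]
0.49 [0, np.float64(0.042), np.float64(-0.027)]
0.56 [0, np.float64(0.086), np.float64(-0.051)]
0.63 [0, np.float64(0.132), np.float64(-0.071)]
0.7 [0, np.float64(0.179), np.float64(-0.089)]
0.77 [0, np.float64(0.227), np.float64(-0.103)]
0.84 [0, np.float64(0.276), np.float64(-0.113)]
0.91 [0, np.float64(0.326), np.float64(-0.121)]
0.98 [0, np.float64(0.376), np.float64(-0.124)]
1.05 [0, np.float64(0.426), np.float64(-0.125)]
1.12 [0, np.float64(0.476), np.float64(-0.121)]
1.19 [0, np.float64(0.526), np.float64(-0.115)]
1.26 [0, np.float64(0.575), np.float64(-0.104)]
1.33 [0, np.float64(0.623), np.float64(-0.091)]
1.4 [0, np.float64(0.67), np.float64(-0.074)]
1.47 [0, np.float64(0.716), np.float64(-0.053)]
1.54 [0, np.float64(0.76), np.float64(-0.03)]
1.61 [0, np.float64(0.803), np.float64(-0.004)]
1.68 [0, np.float64(0.843), np.float64(0.026)]
1.75 [0, np.float64(0.882), np.float64(0.058)]
```

Call:
{"api": "apply_moves", "payload": {"xyz": [[0,0.042,-0.027],[0,0.086,-0.051],[0,0.132,-0.071],[0,0.179,-0.089],[0,0.227,-0.103],[0,0.276,-0.113],[0,0.326,-0.121],[0,0.376,-0.124],[0,0.426,-0.125],[0,0.426,-0.125]], "roll": [0,0,0,0,0,0,0,0,0,0], "fingers": [-0.8,-0.8,-0.8,-0.8,-0.8,-0.8,-0.8,-0.8,-0.8,-0.8]}}

```text
t: 7.75
position: [0.5061, 0.1699, 0.2454]
orientation: [[-0.977, -0.215, 0.001], [-0.215, 0.977, -0.001], [-0.001, -0.002, -1.0]]
force: [-1.7, -1.6, 5.5]
finger_gap: 0.173
finger_force: 30.7
```

Call:
{"api": "apply_moves", "payload": {"xyz": [[0,0.05,0.004],[0,0.1,0.01],[0,0.149,0.021],[0,0.197,0.034],[0,0.244,0.051],[0,0.29,0.072],[0,0.334,0.095],[0,0.377,0.121],[0,0.417,0.151],[0,0.447,0.176]], "roll": [0,0,0,0,0,0,0,0,0,0], "fingers": [-0.8,-0.8,-0.8,-0.8,-0.8,-0.8,-0.8,-0.8,-0.8,-0.8]}}

```text
t: 9.0
position: [0.4867, 0.2576, 0.2081]
orientation: [[-0.977, -0.215, -0.0], [-0.215, 0.977, 0.0], [0.0, 0.0, -1.0]]
force: [0.9, -1.2, 3.6]
finger_gap: 0.171
finger_force: 31.6
```

Call:
{"api": "apply_moves", "payload": {"xyz": [[0,0,0],[0,0,0],[0,0,0],[0,0,0],[0,0,-0.1],[0,0,-0.2],[0,0,-0.3],[0,0,-0.5],[0,0,-0.6],[0,0,-0.6]], "roll": [0,0,0,0,0,0,0,0,0,0], "fingers": [-0.3,0,0,0,0,0,0,0,0.5,1]}}

```text
t: 10.25
position: [0.4879, 0.2574, 0.3311]
orientation: [[-0.977, -0.214, 0.005], [-0.214, 0.977, 0.002], [-0.005, 0.001, -1.0]]
force: [0.3, -0.8, -0.9]
finger_gap: 0.904
finger_force: 0.0
```

```bash
python3 - <<'E'
from h import *
p=jig(-.0,0)
plan([(*p,.30,12.4)])
E
```

```text
at [0.4879 0.2574 0.3311] yaw 102.4 t 10.25 gap 0.904 F [ 0.3 -0.8 -0.9]
    [0.003, -0.523, 0.077] roll 0.5 -> [0.51  0.155 0.316]
    [-0.367, -0.372, 0.079] roll 0.5 -> [0.532 0.053 0.3  ]
  --
```

Call:
{"api": "apply_moves", "payload": {"xyz": [[0.0,-0.15,0.0],[0.003,-0.3,0.03],[0.003,-0.523,0.077],[0.003,-0.523,0.077],[0.003,-0.523,0.077],[0.003,-0.523,0.077],[0.003,-0.523,0.077],[0.003,-0.523,0.077],[0.003,-0.523,0.077],[0.003,-0.523,0.077]], "roll": [0.1,0.2,0.3,0.4,0.5,0.5,0.5,0.5,0.5,0.5], "fingers": [1,1,1,1,1,1,1,1,1,1]}}

```text
t: 11.5
position: [0.5087, 0.1549, 0.3134]
orientation: [[-0.843, 0.538, 0.0], [0.538, 0.843, 0.0], [-0.0, 0.0, -1.0]]
force: [0.1, 1.2, 0.6]
finger_gap: 0.997
finger_force: 0.0
```

Call:
{"api": "apply_moves", "payload": {"xyz": [[-0.367,-0.372,0.28],[-0.367,-0.372,0.28],[-0.367,-0.372,0.28],[-0.367,-0.372,0.28],[-0.367,-0.372,0.28],[-0.367,-0.372,0.28],[-0.367,-0.372,0.28],[-0.367,-0.372,0.28],[-0.367,-0.372,0.28],[-0.367,-0.372,0.28]], "roll": [0.5,0.5,0.5,0.5,0.5,0.5,0.5,0.5,0.5,0.5], "fingers": [1,1,1,1,1,1,1,1,1,1]}}

```text
t: 12.75
position: [0.5304, 0.0526, 0.2573]
orientation: [[-0.215, 0.977, 0.0], [0.977, 0.215, -0.0], [-0.0, 0.0, -1.0]]
force: [0.2, -0.2, 0.3]
finger_gap: 1.001
finger_force: 0.0
```

```bash
python3 - <<'E'
from h import *
plan([])
c=cam("wrist"); save(c,"w3.png"); np.savez("w3.npz",*c)
for y in(-.048,.048): print("pin",proj(c,(*jig(0,y),.107)))
for x,y in((-.02,0),(.02,0)): print(proj(c,(*jig(x,y),.057)))
E
```

```text
at [0.5304 0.0526 0.2573] yaw 12.4 t 12.75 gap 1.001 F [ 0.2 -0.2  0.3]
pin [287.42250133 238.20244685]
pin [287.59415867 142.72490832]
[269.78399875 182.78118503]
[304.83457581 182.79637626]
```

View pics/w3.png

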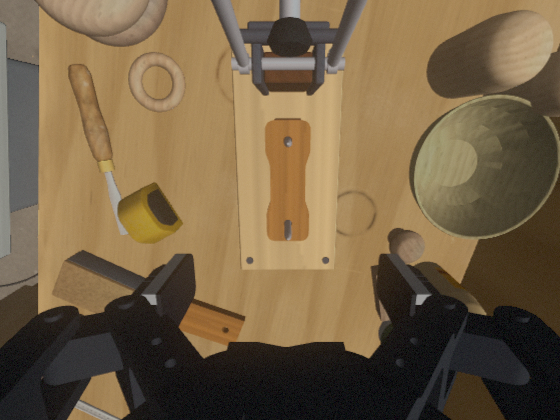

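The view shows both pin tips at (288.5,239) and (288.5,144), within 1 px of the prediction. The bail is fully back and the pull is in plain view.

```bash
sed -i 's/O=np.array(\[.5316,.0529\])/O=np.array([.5323,.0525])/' h.py; python3 - <<'E'
from h import *
d=np.load("w2.npz"); c=[d[k] for k in d.files]
r=[ray(c,u,.008) for u in((404,167),(482,186),(462,242),(386,222))]; print(np.round(r,3),np.mean(r,0))
p=jig(0,0)
plan([(*p,.12,12.4),(*p,.038,12.4),(*p,.16,12.4)])
E
```

```text
[[0.465 0.315 0.008]
 [0.468 0.461 0.008]
 [0.577 0.465 0.008]
 [0.569 0.313 0.008]] [0.51964145 0.38841317 0.008     ]
at [0.5304 0.0526 0.2573] yaw 12.4 t 12.8 gap 1.0 F [0.1 0.4 0.2]
    [-0.003, 0.009, 0.686] roll 0.0 -> [0.532 0.052 0.12 ]
  --
    [-0.0, 0.0, 0.41] roll -0.0 -> [0.532 0.052 0.038]
  --
    [0.0, -0.0, -0.61] roll -0.0 -> [0.532 0.052 0.16 ]
  --
```

Call:
{"api": "apply_moves", "payload": {"xyz": [[-0.003,0.009,0.25],[-0.003,0.009,0.5],[-0.003,0.009,0.7],[-0.003,0.009,0.7],[-0.003,0.009,0.7],[-0.003,0.009,0.7],[-0.003,0.009,0.7],[-0.003,0.009,0.7],[-0.003,0.009,0.7],[-0.003,0.009,0.7]], "roll": [0,0,0,0,0,0,0,0,0,0], "fingers": [1,1,1,1,1,1,1,1,1,1]}}

```text
t: 14.05
position: [0.5322, 0.0524, 0.1173]
orientation: [[-0.215, 0.977, -0.0], [0.977, 0.215, -0.0], [-0.0, -0.0, -1.0]]
force: [-0.2, -0.6, 0.6]
finger_gap: 0.998
finger_force: 0.0
```

Call:
{"api": "apply_moves", "payload": {"xyz": [[0,0,0.1],[0,0,0.2],[0,0,0.3],[0,0,0.395],[0,0,0.395],[0,0,0.395],[0,0,0.395],[0,0,0.395],[0,0,0.395],[0,0,0.395]], "roll": [0,0,0,0,0,0,0,0,0,0], "fingers": [1,1,1,1,0.5,0.2,0,-0.2,-0.4,-0.4], "newtons": 50}}

```text
t: 15.3
position: [0.5334, 0.0523, 0.0396]
orientation: [[-0.215, 0.977, 0.002], [0.977, 0.215, -0.0], [-0.001, 0.002, -1.0]]
force: [-1.1, -0.2, 5.9]
finger_gap: 0.454
finger_force: 51.7
```

```bash
python3 - <<'E'
from h import *
p=jig(0,0); s=robot.get_state(); print(s["finger_force"],s["wrist_torque"])
plan([(*p,.17,12.4),(.5215,.386,.17,-1.5),(.5215,.386,.033,-1.5)])
E
```

```text
51.73205494880676 [0.01106249 0.09906907 0.0307094 ]
at [0.5334 0.0523 0.0396] yaw 12.4 t 15.3 gap 0.454 F [-1.1 -0.2  5.9]
    [0.002, -0.004, -0.652] roll -0.0 -> [0.532 0.052 0.17 ]
  --
    [0.82, 0.153, -0.0] roll 0.077 -> [0.527 0.219 0.17 ]
    [0.833, 0.052, -0.0] roll 0.077 -> [0.522 0.386 0.17 ]
  --
    [0.0, -0.002, 0.685] roll -0.0 -> [0.522 0.386 0.033]
  --
```

Call:
{"api": "apply_moves", "payload": {"xyz": [[0,0,-0.1],[0,0,-0.2],[0,0,-0.3],[0,0,-0.4],[0,0,-0.5],[0,0,-0.6],[0,0,-0.75],[0,0,-0.9],[0,0,-1],[0,0,-1]], "roll": [0,0,0,0,0,0,0,0,0,0], "fingers": [-0.4,-0.4,-0.4,-0.4,-0.4,-0.4,-0.4,-0.4,-0.4,-0.4]}}

```text
t: 16.55
position: [0.5334, 0.0523, 0.24]
orientation: [[-0.215, 0.977, 0.004], [0.977, 0.215, -0.0], [-0.001, 0.004, -1.0]]
force: [-0.3, 0.3, -0.5]
finger_gap: 0.454
finger_force: 51.9
```

Call:
{"api": "apply_moves", "payload": {"xyz": [[0,0,-0.2],[0,0,-0.4],[0,0,-0.45],[0.2,0.04,-0.45],[0.4,0.08,-0.45],[0.6,0.12,-0.45],[0.82,0.153,-0.45],[0.82,0.153,-0.45],[0.82,0.153,-0.45],[0.82,0.153,-0.45]], "roll": [0,0,0,0.02,0.04,0.06,0.077,0.077,0.077,0.077], "fingers": [-0.4,-0.4,-0.4,-0.4,-0.4,-0.4,-0.4,-0.4,-0.4,-0.4]}}

```text
t: 17.8
position: [0.5269, 0.2179, 0.3274]
orientation: [[-0.094, 0.996, -0.001], [0.996, 0.094, -0.001], [-0.001, -0.001, -1.0]]
force: [-0.0, 0.4, -0.0]
finger_gap: 0.452
finger_force: 51.9
```

Call:
{"api": "apply_moves", "payload": {"xyz": [[0.2,0.01,0],[0.4,0.02,0],[0.6,0.03,0],[0.833,0.052,0],[0.833,0.052,0.1],[0.833,0.052,0.2],[0.833,0.052,0.4],[0.833,0.052,0.6],[0.833,0.052,0.7],[0.833,0.052,0.7]], "roll": [0.02,0.04,0.06,0.077,0.077,0.077,0.077,0.077,0.077,0.077], "fingers": [-0.4,-0.4,-0.4,-0.4,-0.4,-0.4,-0.4,-0.4,-0.4,-0.4]}}

```text
t: 19.05
position: [0.5208, 0.3847, 0.1864]
orientation: [[0.027, 1.0, -0.003], [1.0, -0.027, -0.002], [-0.002, -0.003, -1.0]]
force: [0.2, 0.5, 0.2]
finger_gap: 0.455
finger_force: 51.9
```

```bash
python3 - <<'E'
from h import *
plan([(.5215,.386,.10,-1.5),(.5215,.386,.033,-1.5)])
c=cam("wrist"); save(c,"w4.png"); np.savez("w4.npz",*c)
for x in(-.055,.055):
  for y in(-.075,.075): print(np.round(proj(c,(.5215+x,.386+y,.008))))
E
```

```text
at [0.5208 0.3847 0.1864] yaw -1.5 t 19.05 gap 0.455 F [0.2 0.5 0.2]
    [0.007, 0.005, 0.432] roll -0.0 -> [0.522 0.386 0.1  ]
  --
    [0.001, 0.001, 0.335] roll -0.0 -> [0.522 0.386 0.033]
  --
[241. 251.]
[231. 113.]
[337. 249.]
[340. 110.]
```

View pics/w4.png

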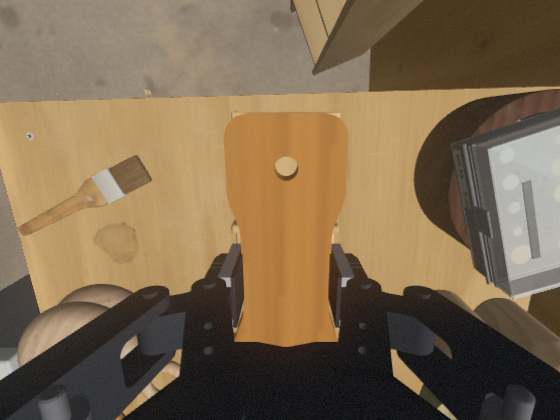

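The held pull is centred over the rack: the rack's far edge is at y≈113 spanning x 232–340, as predicted.

Call:
{"api": "apply_moves", "payload": {"xyz": [[0.008,0.006,0.15],[0.008,0.006,0.3],[0.008,0.006,0.45],[0.008,0.006,0.55],[0.008,0.006,0.62],[0.008,0.006,0.68],[0.008,0.006,0.72],[0.008,0.006,0.75],[0.008,0.006,0.765],[0.008,0.006,0.765]], "roll": [0,0,0,0,0,0,0,0,0,0], "fingers": [-0.4,-0.4,-0.4,-0.4,-0.4,-0.4,-0.4,-0.4,-0.4,-0.4]}}

```text
t: 20.35
position: [0.5227, 0.3875, 0.0353]
orientation: [[0.026, 1.0, 0.0], [1.0, -0.026, -0.0], [-0.0, 0.0, -1.0]]
force: [-1.0, -0.5, -1.1]
finger_gap: 0.453
finger_force: 51.9
```

Call:
{"api": "apply_moves", "payload": {"xyz": [[0,0,0],[0,0,0],[0,0,0],[0,0,0],[0,0,0],[0,0,-0.1],[0,0,-0.25],[0,0,-0.5],[0,0,-0.75],[0,0,-1]], "roll": [0,0,0,0,0,0,0,0,0,0], "fingers": [-0.1,0.1,0.3,0.6,1,1,1,1,1,1]}}

```text
t: 21.6
position: [0.5228, 0.3876, 0.2388]
orientation: [[0.026, 1.0, 0.002], [1.0, -0.026, 0.001], [0.001, 0.002, -1.0]]
force: [0.2, 0.1, 0.5]
finger_gap: 1.002
finger_force: 0.0
```

```bash
python3 - <<'E'
from h import *
c=cam("top"); save(c,"t2.png")
cv2.imwrite("pics/t2c.png",cv2.resize(c[0][160:300,125:445],(800,350),interpolation=cv2.INTER_CUBIC))
plan([(.48,.20,.33,40),(.4427,-.186,.28,80.6)])
E
```

```text
at [0.5264 0.3897 0.2481] yaw -1.5 t 21.65 gap 1.003 F [1.7 1.2 6. ]
    [-0.951, -0.202, -0.42] roll -0.461 -> [0.48 0.2  0.33]
  --
    [-0.68, -0.693, 0.109] roll -0.226 -> [0.461 0.007 0.305]
    [-0.398, -0.886, 0.109] roll -0.226 -> [ 0.443 -0.186  0.28 ]
  --
```

View pics/t2c.png

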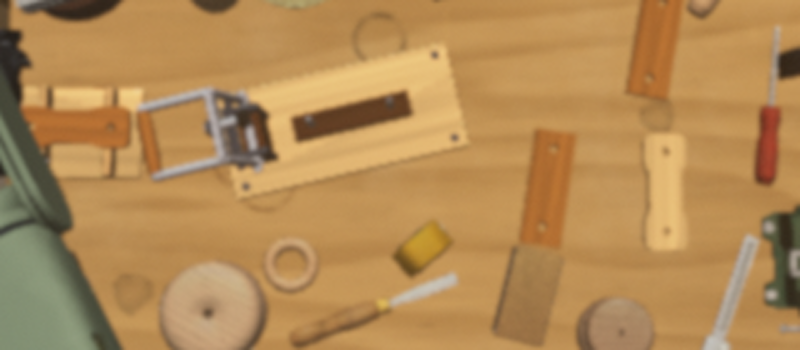

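The pull lies on the rack across both strips. The arm pose reads slightly odd, so I'll check it before moving on.

```bash
python3 - <<'E'
from h import *
plan([]);c=cam("scene");save(c,"s2.png")
plan([]); s=robot.get_state(); print(np.round(s["joint_pos"],3),np.round(s["qd"],3))
E
```

```text
at [0.5264 0.3897 0.2481] yaw -1.5 t 21.65 gap 1.003 F [1.7 1.2 6. ]
at [0.5267 0.3899 0.2461] yaw -1.5 t 21.7 gap 1.001 F [ 0.5 -1.   0.9]
[ 0.505  0.354  1.325 -0.     1.445  0.531] [ 0.     0.052  0.079 -0.    -0.044 -0.001]
```

View pics/s2.png

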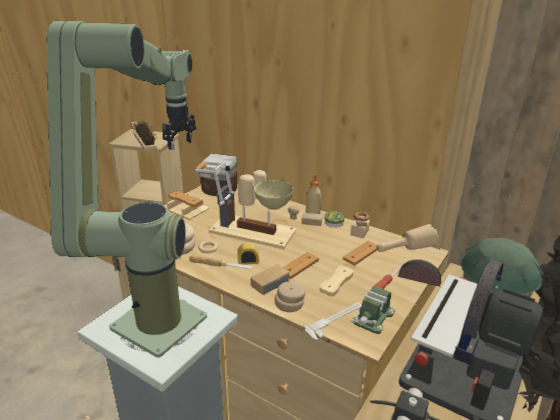

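Only settling after a fast stop. The scene is intact and I'm going on to blank 2 (above the bail).

Call:
{"api": "apply_moves", "payload": {"xyz": [[0,0,-0.25],[-0.2,-0.04,-0.48],[-0.5,-0.1,-0.48],[-0.8,-0.2,-0.48],[-0.95,-0.2,-0.48],[-0.95,-0.2,-0.48],[-0.95,-0.2,-0.48],[-0.95,-0.2,-0.48],[-0.95,-0.2,-0.48],[-0.95,-0.2,-0.48]], "roll": [-0.1,-0.2,-0.3,-0.4,-0.46,-0.46,-0.46,-0.46,-0.46,-0.46], "fingers": [1,1,1,1,1,1,1,1,1,1]}}

```text
t: 22.95
position: [0.4778, 0.1992, 0.331]
orientation: [[-0.643, 0.766, -0.001], [0.766, 0.643, -0.0], [0.0, -0.0, -1.0]]
force: [-0.5, -0.5, -0.7]
finger_gap: 1.0
finger_force: 0.0
```

Call:
{"api": "apply_moves", "payload": {"xyz": [[-0.68,-0.69,0.109],[-0.68,-0.69,0.109],[-0.68,-0.69,0.109],[-0.68,-0.69,0.109],[-0.68,-0.69,0.109],[-0.68,-0.69,0.109],[-0.68,-0.69,0.109],[-0.68,-0.69,0.109],[-0.68,-0.69,0.109],[-0.68,-0.69,0.109]], "roll": [-0.226,-0.226,-0.226,-0.226,-0.226,-0.226,-0.226,-0.226,-0.226,-0.226], "fingers": [1,1,1,1,1,1,1,1,1,1]}}

```text
t: 24.2
position: [0.4593, 0.006, 0.3095]
orientation: [[-0.869, 0.495, -0.0], [0.495, 0.869, 0.0], [0.0, -0.0, -1.0]]
force: [0.2, 0.4, -0.5]
finger_gap: 0.999
finger_force: 0.0
```

Call:
{"api": "apply_moves", "payload": {"xyz": [[-0.4,-0.88,0.3],[-0.4,-0.88,0.3],[-0.4,-0.88,0.3],[-0.4,-0.88,0.3],[-0.4,-0.88,0.3],[-0.4,-0.88,0.3],[-0.4,-0.88,0.3],[-0.4,-0.88,0.3],[-0.4,-0.88,0.3],[-0.4,-0.88,0.3]], "roll": [-0.226,-0.226,-0.226,-0.226,-0.226,-0.226,-0.226,-0.226,-0.226,-0.226], "fingers": [1,1,1,1,1,1,1,1,1,1]}}

```text
t: 25.45
position: [0.4416, -0.1865, 0.2496]
orientation: [[-0.987, 0.163, 0.0], [0.163, 0.987, -0.0], [-0.0, -0.0, -1.0]]
force: [0.9, 0.4, 0.3]
finger_gap: 0.999
finger_force: 0.0
```

```bash
cat >> h.py <<'E'
def plate(c,guess,z,lo,hi):
    """min-area rect of the coloured blob nearest the guess -> world centre, length, width, yaw of length (on plane z)"""
    m=cv2.inRange(cv2.cvtColor(c[0],cv2.COLOR_BGR2HSV),np.array(lo),np.array(hi))
    m=cv2.morphologyEx(m,cv2.MORPH_OPEN,np.ones((3,3),np.uint8))
    cs=[k for k in cv2.findContours(m,cv2.RETR_EXTERNAL,cv2.CHAIN_APPROX_NONE)[0] if cv2.contourArea(k)>400]
    out=[]
    for k in cs:
        w=np.array([ray(c,u,z)[:2] for u in k[:,0]],np.float32)
        (cx,cy),(a,b),_=r=cv2.minAreaRect(w*1000); bx=cv2.boxPoints(r)
        e=max([bx[1]-bx[0],bx[2]-bx[1]],key=np.linalg.norm)
        out.append((np.hypot(cx/1000-guess[0],cy/1000-guess[1]),cx/1000,cy/1000,max(a,b),min(a,b),np.degrees(np.arctan2(e[1],e[0]))%180))
    return np.round(sorted(out)[:3],4)
E
python3 - <<'E'
from h import *
plan([])
c=cam("wrist"); save(c,"w5.png"); np.savez("w5.npz",*c)
print(proj(c,(.4427,-.186,.012)), np.round(cv2.cvtColor(c[0],cv2.COLOR_BGR2HSV)[tuple(np.int32(proj(c,(.4427,-.186,.012)))[::-1])]))
print(plate(c,(.4427,-.186),.012,(8,170,90),(16,230,255)))
E
```

```text
at [ 0.4416 -0.1865  0.2496] yaw 80.6 t 25.45 gap 0.999 F [0.9 0.4 0.3]
[286.7908446  178.51345997] [ 16 167 156]
[]
```

View pics/w5.png

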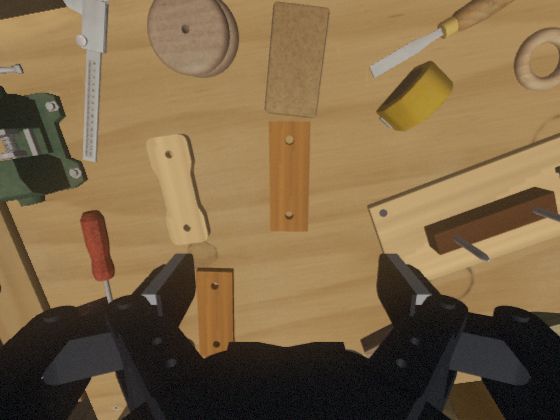

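Blank 2 spans x 269–309, y 121–231, with holes at (290,140) and (290,215), and is just clear of the sanding block. The template's holes are at (169,155) and (187,228), blank 1's at (214,286) and (216,344). I'll compute the poses.

```bash
cat >> h.py <<'E'
def holes(c,u1,u2,z,win=9,dark=True):
    """refine two hole pixels by dark-blob centroid, return world centre and length yaw"""
    g=cv2.GaussianBlur(cv2.cvtColor(c[0],cv2.COLOR_BGR2GRAY),(3,3),0).astype(float); P=[];U=[]
    for u in(u1,u2):
        x,y=int(round(u[0])),int(round(u[1])); w=np.abs(g[y-win:y+win+1,x-win:x+win+1]-np.median(g[y-win:y+win+1,x-win:x+win+1]))
        w[w<.4*w.max()]=0; yy,xx=np.mgrid[y-win:y+win+1,x-win:x+win+1]
        q=((w*xx).sum()/w.sum(),(w*yy).sum()/w.sum()); U.append(q); P.append(ray(c,q,z)[:2])
    d=P[0]-P[1]; return np.round(U,1).tolist(),np.round((P[0]+P[1])/2,4),round(np.linalg.norm(d),4),round(np.degrees(np.arctan2(d[1],d[0]))%180,1)
E
python3 - <<'E'
from h import *
d=np.load("w5.npz"); c=[d[k] for k in d.files]
hsv=cv2.cvtColor(c[0],cv2.COLOR_BGR2HSV)
for p in((289,178),(289,130),(216,315),(178,190),(240,200),(297,80),(340,180)): print(p,hsv[p[1],p[0]])
print(holes(c,(290,140),(290,215),.012),holes(c,(214,286),(216,344),.012),holes(c,(169,155),(187,228),.016))
print([np.round(ray(c,u,.012),4) for u in((269,121),(309,121),(308,231),(270,232))])
E
```

```text
(289, 178) [ 15 164 152]
(289, 130) [ 15 161 154]
(216, 315) [ 16 170 147]
(178, 190) [ 19 105 191]
(240, 200) [ 18 117 163]
(297, 80) [ 17 118 149]
(340, 180) [ 18 129 164]
([[289.5, 140.3], [288.8, 216.4]], array([ 0.4446, -0.1833]), np.float64(0.0971), np.float64(170.3)) ([[214.0, 286.3], [218.8, 348.1]], array([ 0.6265, -0.3184]), np.float64(0.1021), np.float64(171.1)) ([[168.0, 154.3], [186.4, 227.5]], array([ 0.4367, -0.3249]), np.float64(0.0956), np.float64(179.3))
[array([ 0.3703, -0.1958,  0.012 ]), array([ 0.3781, -0.1484,  0.012 ]), array([ 0.5165, -0.1697,  0.012 ]), array([ 0.5097, -0.2195,  0.012 ])]
```

```bash
python3 -c "
from h import *
plan([(.4443,-.1834,.004,80.5)])"
```

```text
at [ 0.4416 -0.1866  0.2496] yaw 80.6 t 25.5 gap 1.001 F [-0.2 -0.6  0.5]
    [-0.005, 0.009, 0.614] roll 0.001 -> [ 0.443 -0.185  0.127]
    [-0.005, 0.009, 0.614] roll 0.001 -> [ 0.444 -0.183  0.004]
  --
```

Call:
{"api": "apply_moves", "payload": {"xyz": [[-0.01,0.018,0.2],[-0.01,0.018,0.4],[-0.01,0.018,0.6],[-0.01,0.018,0.8],[-0.01,0.018,0.95],[-0.01,0.018,0.95],[-0.01,0.018,0.95],[-0.01,0.018,0.95],[-0.01,0.018,0.95],[-0.01,0.018,0.95]], "roll": [0,0,0,0,0,0,0,0,0,0], "fingers": [1,1,1,1,1,1,1,1,1,1]}}

```text
t: 26.75
position: [0.4445, -0.1838, 0.0602]
orientation: [[-0.987, 0.163, 0.001], [0.163, 0.987, -0.001], [-0.001, -0.001, -1.0]]
force: [0.9, -0.3, 0.2]
finger_gap: 0.998
finger_force: 0.0
```

Call:
{"api": "apply_moves", "payload": {"xyz": [[0,0,0.1],[0,0,0.2],[0,0,0.26],[0,0,0.28],[0,0,0.28],[0,0,0.28],[0,0,0.28],[0,0,0.28],[0,0,0.28],[0,0,0.28]], "roll": [0,0,0,0,0,0,0,0,0,0], "fingers": [1,1,1,0.6,0.4,0.2,0.1,0,-0.2,-0.2], "newtons": 60}}

```text
t: 28.0
position: [0.4447, -0.1839, 0.0047]
orientation: [[-0.987, 0.163, 0.001], [0.163, 0.987, -0.001], [-0.001, -0.001, -1.0]]
force: [-1.9, 0.8, 7.0]
finger_gap: 0.56
finger_force: 60.6
```

Call:
{"api": "apply_moves", "payload": {"xyz": [[0,0,0],[0,0,-0.05],[0,0,-0.2],[0,0,-0.4],[0,0,-0.6],[0,0,-0.8],[0,0,-0.9],[0,0,-0.9],[0,0,-0.9],[0,0,-0.9]], "roll": [0,0,0,0,0,0,0,0,0,0], "fingers": [-0.2,-0.2,-0.2,-0.2,-0.2,-0.2,-0.2,-0.2,-0.2,-0.2]}}

```text
t: 29.25
position: [0.4431, -0.1829, 0.1819]
orientation: [[-0.987, 0.163, -0.003], [0.163, 0.987, 0.002], [0.003, 0.001, -1.0]]
force: [-0.6, -0.2, -1.1]
finger_gap: 0.556
finger_force: 62.0
```

```bash
python3 - <<'E'
from h import *
plan([(*jig(0,0),.20,12.4)])
c=cam("wrist"); save(c,"w6.png"); np.savez("w6.npz",*c)
s=robot.get_state(); P=np.array(s["position"]); R=np.array(s["orientation"])
for x in(-.048,.048): print(proj(c,P+R@[x,0,-.012]))
E
```

```text
at [ 0.4431 -0.1829  0.1819] yaw 80.6 t 29.25 gap 0.556 F [-0.6 -0.2 -1.1]
    [-0.124, 0.617, -0.045] roll 0.379 -> [ 0.488 -0.065  0.191]
    [0.243, 0.581, -0.044] roll 0.379 -> [0.532 0.053 0.2  ]
  --
[286.90414586 355.50366172]
[287.13181844 168.85901755]
```

View pics/w6.png

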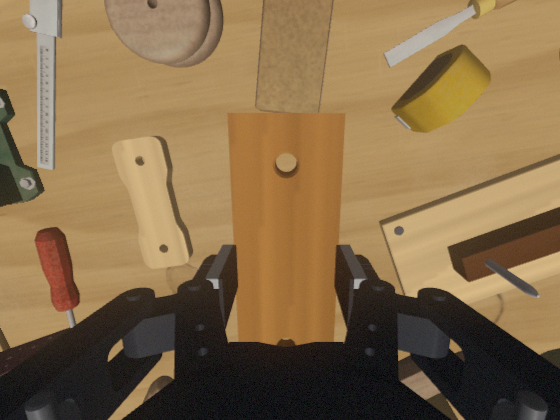

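The view shows the held blank: visible hole at (286.5,162), plate end edge at y=113.

```bash
cat >> h.py <<'E'
def held(c,u,off):
    """world ray of a pixel onto the plane off above TCP, in tool axes (mm, relative to TCP)"""
    s=robot.get_state(); P=np.array(s["position"]); R=np.array(s["orientation"])
    return np.round(1000*R.T@(ray(c,u,P[2]+off)-P),1)
E
python3 - <<'E'
from h import *
d=np.load("w6.npz"); c=[d[k] for k in d.files]
g=cv2.cvtColor(c[0],cv2.COLOR_BGR2HSV)
print(g[148:182:2,286].tolist()); print(g[162,272:302:2].tolist())
for u in((286.5,162),(287,113),(286.5,339),(228.5,114),(344,114)): print(u,held(c,u,.0073))
E
```

```text
[[15, 163, 163], [16, 166, 163], [17, 152, 166], [18, 115, 179], [18, 117, 176], [18, 117, 179], [18, 120, 178], [18, 118, 177], [19, 119, 176], [18, 116, 181], [18, 115, 180], [19, 116, 176], [13, 165, 91], [14, 165, 91], [15, 172, 104], [15, 165, 144], [15, 166, 161]]
[[15, 167, 168], [15, 161, 154], [17, 115, 168], [19, 116, 178], [18, 116, 180], [17, 116, 178], [18, 117, 178], [18, 118, 177], [18, 115, 177], [18, 117, 176], [18, 117, 177], [18, 114, 179], [17, 140, 131], [15, 167, 136], [15, 165, 159]]
(286.5, 162) [50.3 -0.3 -7.2]
(287, 113) [71.1 -0.1 -7.1]
(286.5, 339) [-41.7  -0.2  -7.4]
(228.5, 114) [ 70.7 -25.   -7.1]
(344, 114) [70.7 24.2 -7.1]
```

```bash
python3 -c "
from h import *
plan([(*jig(.0003,-.0009),.16,12.4)])"
```

```text
at [ 0.4432 -0.183   0.182 ] yaw 80.6 t 29.3 gap 0.559 F [-0.6  0.8 -1.1]
    [-0.125, 0.615, 0.055] roll 0.379 -> [ 0.488 -0.066  0.171]
    [0.241, 0.58, 0.056] roll 0.379 -> [0.533 0.052 0.16 ]
  --
```

Call:
{"api": "apply_moves", "payload": {"xyz": [[-0.03,0.15,0],[-0.06,0.3,0],[-0.09,0.45,0.03],[-0.125,0.615,0.055],[-0.125,0.615,0.055],[-0.125,0.615,0.055],[-0.125,0.615,0.055],[-0.125,0.615,0.055],[-0.125,0.615,0.055],[-0.125,0.615,0.055]], "roll": [0.09,0.19,0.29,0.38,0.38,0.38,0.38,0.38,0.38,0.38], "fingers": [-0.2,-0.2,-0.2,-0.2,-0.2,-0.2,-0.2,-0.2,-0.2,-0.2]}}

```text
t: 30.55
position: [0.4888, -0.0666, 0.1726]
orientation: [[-0.724, 0.69, 0.0], [0.69, 0.724, -0.0], [-0.0, 0.0, -1.0]]
force: [-0.4, 0.4, -1.1]
finger_gap: 0.557
finger_force: 62.0
```

Call:
{"api": "apply_moves", "payload": {"xyz": [[0.06,0.15,0.01],[0.12,0.29,0.03],[0.18,0.44,0.04],[0.241,0.58,0.056],[0.241,0.58,0.056],[0.241,0.58,0.056],[0.241,0.58,0.056],[0.241,0.58,0.056],[0.241,0.58,0.056],[0.241,0.58,0.056]], "roll": [0.09,0.19,0.29,0.378,0.378,0.378,0.378,0.378,0.378,0.378], "fingers": [-0.2,-0.2,-0.2,-0.2,-0.2,-0.2,-0.2,-0.2,-0.2,-0.2]}}

```text
t: 31.8
position: [0.5338, 0.0507, 0.1613]
orientation: [[-0.214, 0.977, 0.0], [0.977, 0.214, -0.0], [-0.0, 0.0, -1.0]]
force: [-0.4, 0.7, -1.3]
finger_gap: 0.557
finger_force: 62.1
```

```bash
python3 - <<'E'
from h import *
plan([(*jig(.0003,-.0009),.125,12.4)])
c=cam("wrist"); save(c,"w7.png"); np.savez("w7.npz",*c)
print("pin expected",proj(c,(*jig(0,.048),.107)),proj(c,(*jig(0,.048),.097)),"hole exp",286.5,165)
hsv=cv2.cvtColor(c[0],cv2.COLOR_BGR2HSV)
print(" S"); print(hsv[146:188:2,266:310:2,1]); print(hsv[146:188:2,266:310:2,2])
E
```

```text
at [0.5338 0.0507 0.1613] yaw 12.4 t 31.8 gap 0.557 F [-0.4  0.7 -1.3]
    [0.006, -0.004, 0.182] roll -0.0 -> [0.533 0.052 0.125]
  --
pin expected [284.48652744 149.12778976] [284.56089111 147.864774  ] hole exp 286.5 165
 S
[[163 163 164 165 165 168 161 160 161 162 163 161 163 166 170 168 163 166
  161 159 159 159]
 [158 170 160 165 165 159 161 163 163 157 168 159 165 164 164 168 162 162
  164 166 162 159]
 [162 164 160 166 164 163 161 169 158 161 168 164 167 164 166 164 159 165
  165 163 160 160]
 [167 163 155 161 156 158 162 168 158 152 141 162 160 159 166 163 162 162
  164 162 157 160]
 [166 166 157 161 164 158 164 168 162  98 146 161 149 166 164 159 163 157
  159 159 167 164]
 [165 163 165 156 157 162 155 172 153 177 161 171 157 158 162 161 162 166
  161 163 165 159]
 [163 162 161 164 166 156 161 162 156 165 160 164 170 160 164 159 166 168
  160 169 165 164]
 [164 164 163 162 158 162 168 156 163 161 157 164 177 167 153 159 157 161
  160 166 161 164]
 [165 163 159 162 154 157 163 160 162 166 164 166 147 160 150 160 172 164
  161 161 160 165]
 [162 167 163 163 154 164 160 176 16
[... 2334 characters left out ...]
6  90  89  94 103 109 159 162
  170 168 168 170]
 [182 179 178 174 172 169 165 151 113  95  95  97  96 111 111 153 161 164
  168 167 169 169]
 [181 180 178 174 173 171 170 159 148 142 135 126 121 121 155 158 161 165
  167 168 171 168]
 [180 178 178 176 173 173 170 170 170 162 155 156 159 162 161 156 159 166
  167 170 169 171]
 [181 181 179 176 173 171 171 171 172 167 165 162 163 161 159 158 160 163
  171 168 169 168]
 [181 178 178 175 175 170 170 168 169 167 164 164 163 162 158 158 160 165
  167 170 168 170]
 [178 179 180 176 173 171 170 169 167 168 166 164 160 160 158 156 159 163
  167 168 170 169]
 [181 179 178 175 171 169 172 167 168 168 165 162 162 160 158 155 161 166
  167 169 169 170]]
```

Call:
{"api": "apply_moves", "payload": {"xyz": [[0.006,-0.004,0.1],[0.006,-0.004,0.2],[0.006,-0.004,0.215],[0.006,-0.004,0.215],[0.006,-0.004,0.215],[0.006,-0.004,0.215],[0.006,-0.004,0.215],[0.006,-0.004,0.215],[0.006,-0.004,0.215],[0.006,-0.004,0.215]], "roll": [0,0,0,0,0,0,0,0,0,0], "fingers": [-0.2,-0.2,-0.2,-0.2,-0.2,-0.2,-0.2,-0.2,-0.2,-0.2]}}

```text
t: 33.1
position: [0.5328, 0.052, 0.1183]
orientation: [[-0.215, 0.977, -0.0], [0.977, 0.215, 0.0], [0.0, -0.0, -1.0]]
force: [-0.7, -0.4, -0.6]
finger_gap: 0.561
finger_force: 62.1
```

```bash
cat >> h.py <<'E'
def pinlook(name,cx=287,cy=165):
    c=cam("wrist"); save(c,name+".png"); hsv=cv2.cvtColor(c[0],cv2.COLOR_BGR2HSV).astype(int)
    sub=hsv[cy-26:cy+27,cx-26:cx+27]; m=(sub[...,1]<115)
    n,l,st,ce=cv2.connectedComponentsWithStats(m.astype(np.uint8))
    for i in range(1,n):
        if st[i,4]>8: print("lowS",st[i,:5]+[cx-26,cy-26,0,0,0],ce[i]+[cx-26,cy-26])
    d=(sub[...,2]<135)|m
    n,l,st,ce=cv2.connectedComponentsWithStats(d.astype(np.uint8))
    for i in range(1,n):
        if st[i,4]>60: print("hole",st[i,:5]+[cx-26,cy-26,0,0,0],ce[i]+[cx-26,cy-26])
    z=robot.get_state()["position"][2]
    print("tip pred",proj(c,(*jig(0,.048),.107)),"axis at plate top",proj(c,(*jig(0,.048),z+.0073)))
    return c
E
python3 -c "
from h import *
plan([(*jig(.0003,-.0009),.08,12.4)]); pinlook('w8')"
```

```text
at [0.5328 0.052  0.1183] yaw 12.4 t 33.1 gap 0.561 F [-0.7 -0.4 -0.6]
    [-0.001, -0.0, 0.191] roll -0.0 -> [0.533 0.052 0.08 ]
  --
lowS [278 153  15  13 143] [285.48251748 158.58741259]
hole [276 153  24  25 465] [287.46451613 164.4516129 ]
tip pred [285.62949258 159.29691125] axis at plate top [285.5657674  164.16496962]
```

Call:
{"api": "apply_moves", "payload": {"xyz": [[0,-0.004,0],[0,-0.004,0.03],[0,-0.004,0.06],[0,-0.004,0.09],[0,-0.004,0.12],[0,-0.004,0.15],[0,-0.004,0.18],[0,-0.004,0.2],[0,-0.004,0.2],[0,-0.004,0.2]], "roll": [0,0,0,0,0,0,0,0,0,0], "fingers": [-0.2,-0.2,-0.2,-0.2,-0.2,-0.2,-0.2,-0.2,-0.2,-0.2]}}

```text
t: 34.4
position: [0.5323, 0.0518, 0.0785]
orientation: [[-0.215, 0.977, 0.0], [0.977, 0.215, -0.0], [-0.0, 0.0, -1.0]]
force: [0.2, 0.1, -0.1]
finger_gap: 0.557
finger_force: 62.1
```

```bash
python3 -c "
from h import *
plan([(*jig(-.0005,-.0009),.051,12.4)]); pinlook('w9'); print(robot.get_state()['wrist_torque'])"
```

```text
at [0.5323 0.0518 0.0785] yaw 12.4 t 34.4 gap 0.557 F [ 0.2  0.1 -0.1]
    [-0.001, -0.002, 0.137] roll -0.0 -> [0.532 0.052 0.051]
  --
lowS [277 153  20  25 393] [286.25954198 165.54198473]
hole [276 152  24  26 501] [287.23952096 164.76846307]
tip pred [287.0202584  171.44945606] axis at plate top [286.86123856 164.06228638]
[ 0.06517162  0.02605182 -0.05219041]
```

Call:
{"api": "apply_moves", "payload": {"xyz": [[0,0,0.04],[0,0,0.07],[0,0,0.1],[0,0,0.12],[0,0,0.137],[0,0,0.137],[0,0,0.137],[0,0,0.137],[0,0,0.137],[0,0,0.137]], "roll": [0,0,0,0,0,0,0,0,0,0], "fingers": [-0.2,-0.2,-0.2,-0.2,-0.2,-0.2,-0.2,0.2,0.5,1]}}

```text
t: 35.7
position: [0.5322, 0.0518, 0.0511]
orientation: [[-0.215, 0.977, 0.0], [0.977, 0.215, -0.0], [-0.0, 0.0, -1.0]]
force: [-0.1, -0.0, 0.2]
finger_gap: 0.94
finger_force: 0.0
```

Call:
{"api": "apply_moves", "payload": {"xyz": [[0,0,0],[0,0,-0.1],[0,0,-0.25],[0,0,-0.5],[0,0,-0.75],[0,0,-0.95],[0,0,-0.95],[0,0,-0.95],[0,0,-0.95],[0,0,-0.95]], "roll": [0,0,0,0,0,0,0,0,0,0], "fingers": [1,1,1,1,1,1,1,1,1,1]}}

```text
t: 36.95
position: [0.5312, 0.0518, 0.2392]
orientation: [[-0.215, 0.977, -0.003], [0.977, 0.215, 0.0], [0.001, -0.003, -1.0]]
force: [0.3, 0.1, 0.3]
finger_gap: 1.0
finger_force: 0.0
```

```bash
python3 - <<'E'
from h import *
c=cam("wrist"); save(c,"w10.png")
for z in(.057,.107): print(z,plate(c,O,z,(8,150,90),(17,230,255)))
c=cam("top"); save(c,"t3.png"); np.savez("t3.npz",*c)
for n,p in dict(b1=(.6232,-.3222),t=(.4383,-.329)).items():
  print(n,plate(c,p,.012,(8,165,90),(15,230,255)) if n=="b1" else plate(c,p,.016,(14,80,205),(25,140,255)))
plan([(.53,-.15,.26,45),(.6232,-.3222,.25,78.3)])
E
```

```text
0.057 [[1.100000e-03 5.315000e-01 5.310000e-02 1.396286e+02 4.869410e+01
  1.022863e+02]]
0.107 [[1.090000e-02 5.293000e-01 6.290000e-02 1.181583e+02 4.120650e+01
  1.022862e+02]]
b1 [[ 1.500000e-03  6.239000e-01 -3.209000e-01  1.398430e+02  4.954370e+01
   1.684217e+02]
 [ 7.240000e-01  5.273000e-01  3.954000e-01  1.417428e+02  4.607520e+01
   8.917770e+01]]
t [[ 2.600000e-03  4.397000e-01 -3.268000e-01  1.386963e+02  4.594130e+01
   1.798687e+02]
 [ 3.230000e-01  5.526000e-01 -2.680000e-02  1.290315e+02  1.020793e+02
   1.220600e+01]
 [ 4.409000e-01  5.032000e-01  1.071000e-01  1.097391e+02  9.703460e+01
   1.792298e+02]]
at [0.5315 0.0518 0.2398] yaw 12.4 t 37.05 gap 1.006 F [-0.8 -0.2  0.4]
    [-0.984, -0.224, -0.101] roll -0.362 -> [ 0.53 -0.15  0.26]
  --
    [-0.938, -0.279, 0.05] roll -0.37 -> [ 0.623 -0.322  0.25 ]
  --
```

Call:
{"api": "apply_moves", "payload": {"xyz": [[-0.25,-0.05,-0.1],[-0.5,-0.1,-0.1],[-0.75,-0.15,-0.1],[-0.984,-0.224,-0.1],[-0.984,-0.224,-0.1],[-0.984,-0.224,-0.1],[-0.984,-0.224,-0.1],[-0.984,-0.224,-0.1],[-0.984,-0.224,-0.1],[-0.984,-0.224,-0.1]], "roll": [-0.09,-0.18,-0.27,-0.362,-0.362,-0.362,-0.362,-0.362,-0.362,-0.362], "fingers": [1,1,1,1,1,1,1,1,1,1]}}

```text
t: 38.3
position: [0.5306, -0.1496, 0.2609]
orientation: [[-0.707, 0.707, 0.0], [0.707, 0.707, -0.0], [-0.0, 0.0, -1.0]]
force: [-0.1, 0.7, -0.0]
finger_gap: 0.998
finger_force: 0.0
```

Call:
{"api": "apply_moves", "payload": {"xyz": [[-0.24,-0.07,0],[-0.47,-0.14,0],[-0.7,-0.21,0],[-0.938,-0.279,0.05],[-0.938,-0.279,0.05],[-0.938,-0.279,0.05],[-0.938,-0.279,0.05],[-0.938,-0.279,0.05],[-0.938,-0.279,0.05],[-0.938,-0.279,0.05]], "roll": [-0.09,-0.18,-0.27,-0.37,-0.37,-0.37,-0.37,-0.37,-0.37,-0.37], "fingers": [1,1,1,1,0.6,0.6,0.6,0.6,0.6,0.6]}}

```text
t: 39.55
position: [0.6237, -0.3218, 0.2513]
orientation: [[-0.979, 0.203, 0.0], [0.203, 0.979, -0.0], [-0.0, -0.0, -1.0]]
force: [-0.7, 0.4, -0.0]
finger_gap: 0.802
finger_force: 0.0
```

```bash
python3 - <<'E'
from h import *
c=cam("wrist"); save(c,"w11.png"); np.savez("w11.npz",*c)
r=plate(c,(.624,-.321),.012,(8,150,90),(16,230,255)); print(r)
print(plate(c,(.44,-.327),.016,(14,70,170),(25,112,255)))
plan([(r[0][1],r[0][2],.06,r[0][5]-90),(r[0][1],r[0][2],.004,r[0][5]-90)])
E
```

```text
[[ 2.800000e-03  6.217000e-01 -3.195000e-01  1.378522e+02  4.838080e+01
   1.689355e+02]]
[[ 4.71000e-02  4.73200e-01 -2.93700e-01  1.53873e+02  8.39386e+01
   7.82882e+01]
 [ 9.30000e-02  5.17400e-01 -3.78600e-01  7.69178e+01  1.77826e+01
   7.99199e+01]
 [ 1.39500e-01  5.62800e-01 -3.93200e-01  4.47972e+01  2.96271e+01
   7.26053e+01]]
at [ 0.6236 -0.3219  0.2512] yaw 78.3 t 39.6 gap 0.801 F [-0.7 -0.3  0.6]
    [0.012, 0.01, 0.956] roll -0.007 -> [ 0.622 -0.32   0.06 ]
  --
    [0.0, 0.0, 0.28] roll -0.0 -> [ 0.622 -0.32   0.004]
  --
```

Call:
{"api": "apply_moves", "payload": {"xyz": [[0.006,0.011,0.2],[0.006,0.011,0.4],[0.006,0.011,0.6],[0.006,0.011,0.8],[0.006,0.011,0.95],[0.006,0.011,0.95],[0.006,0.011,0.95],[0.006,0.011,0.95],[0.006,0.011,0.95],[0.006,0.011,0.95]], "roll": [-0.006,-0.006,-0.006,-0.006,-0.006,-0.006,-0.006,-0.006,-0.006,-0.006], "fingers": [0.6,0.6,0.6,0.6,0.6,0.6,0.6,0.6,0.6,0.6]}}

```text
t: 40.85
position: [0.6233, -0.32, 0.0619]
orientation: [[-0.981, 0.194, 0.001], [0.194, 0.981, -0.001], [-0.001, -0.001, -1.0]]
force: [-0.3, 0.5, 0.9]
finger_gap: 0.802
finger_force: 0.0
```

Call:
{"api": "apply_moves", "payload": {"xyz": [[0,0,0.1],[0,0,0.2],[0,0,0.26],[0,0,0.285],[0,0,0.285],[0,0,0.285],[0,0,0.285],[0,0,0.285],[0,0,0.285],[0,0,0.285]], "roll": [0,0,0,0,0,0,0,0,0,0], "fingers": [0.6,0.6,0.6,0.5,0.4,0.2,0.1,0,-0.2,-0.2], "newtons": 60}}

```text
t: 42.1
position: [0.6239, -0.3205, 0.0053]
orientation: [[-0.981, 0.194, 0.002], [0.194, 0.981, -0.001], [-0.002, -0.001, -1.0]]
force: [0.4, -0.5, 5.2]
finger_gap: 0.554
finger_force: 61.6
```

Call:
{"api": "apply_moves", "payload": {"xyz": [[0,0,0],[0,0,-0.05],[0,0,-0.2],[0,0,-0.4],[0,0,-0.6],[0,0,-0.8],[0,0,-0.9],[0,0,-0.9],[0,0,-0.9],[0,0,-0.9]], "roll": [0,0,0,0,0,0,0,0,0,0], "fingers": [-0.2,-0.2,-0.2,-0.2,-0.2,-0.2,-0.2,-0.2,-0.2,-0.2]}}

```text
t: 43.35
position: [0.6217, -0.3189, 0.1809]
orientation: [[-0.981, 0.194, -0.004], [0.194, 0.981, 0.003], [0.004, 0.002, -1.0]]
force: [-0.2, 0.6, -0.0]
finger_gap: 0.553
finger_force: 61.8
```

```bash
cat >> h.py <<'E'
def heldhole(name,off,dark=130):
    """hole of the held plate and its end edge, in tool mm"""
    c=cam("wrist"); save(c,name+".png"); hsv=cv2.cvtColor(c[0],cv2.COLOR_BGR2HSV).astype(int)
    s=hsv[130:200,250:325]; m=((s[...,1]<140)|(s[...,2]<dark)).astype(np.uint8)
    n,l,st,ce=cv2.connectedComponentsWithStats(m)
    for i in range(1,n):
        if 150<st[i,4]<1200:
            x,y,w,h,a=st[i]; u=(250+x+(w-1)/2,130+y+(h-1)/2); print("hole px",u,w,h,a,"tool mm",held(c,u,off))
    col=hsv[80:150,287]; print("col S",col[::4,1].tolist())
    return c
E
python3 -c "
from h import *
plan([]); heldhole('w12',.0073)"
```

```text
at [ 0.6217 -0.3189  0.1809] yaw 78.8 t 43.35 gap 0.553 F [-0.2  0.6 -0. ]
hole px (np.float64(286.5), np.float64(165.0)) 24 25 454 tool mm [49.1 -0.2 -7.1]
col S [109, 110, 113, 115, 122, 123, 125, 126, 128, 162, 162, 159, 164, 162, 167, 169, 161, 161]
```

```bash
python3 -c "
from h import *
plan([(.54,-.13,.17,45),(*jig(-.0005,-.0010),.16,12.4)])"
```

```text
at [ 0.6219 -0.3191  0.1813] yaw 78.8 t 43.4 gap 0.557 F [ 0.2 -0.3 -0.3]
    [0.585, 0.848, 0.06] roll 0.376 -> [ 0.54 -0.13  0.17]
  --
    [0.669, 0.613, 0.054] roll 0.362 -> [0.532 0.051 0.16 ]
  --
```

Call:
{"api": "apply_moves", "payload": {"xyz": [[0.1,0.15,0],[0.22,0.32,0],[0.35,0.5,0.03],[0.47,0.68,0.06],[0.585,0.848,0.06],[0.585,0.848,0.06],[0.585,0.848,0.06],[0.585,0.848,0.06],[0.585,0.848,0.06],[0.585,0.848,0.06]], "roll": [0.07,0.15,0.23,0.31,0.376,0.376,0.376,0.376,0.376,0.376], "fingers": [-0.2,-0.2,-0.2,-0.2,-0.2,-0.2,-0.2,-0.2,-0.2,-0.2]}}

```text
t: 44.65
position: [0.5412, -0.1313, 0.1718]
orientation: [[-0.706, 0.708, -0.0], [0.708, 0.706, -0.0], [0.0, -0.0, -1.0]]
force: [-1.0, -0.8, -0.4]
finger_gap: 0.556
finger_force: 61.8
```

Call:
{"api": "apply_moves", "payload": {"xyz": [[0.13,0.12,0.01],[0.27,0.24,0.02],[0.4,0.37,0.03],[0.54,0.49,0.05],[0.669,0.613,0.054],[0.669,0.613,0.054],[0.669,0.613,0.054],[0.669,0.613,0.054],[0.669,0.613,0.054],[0.669,0.613,0.054]], "roll": [0.07,0.14,0.22,0.29,0.362,0.362,0.362,0.362,0.362,0.362], "fingers": [-0.2,-0.2,-0.2,-0.2,-0.2,-0.2,-0.2,-0.2,-0.2,-0.2]}}

```text
t: 45.9
position: [0.5333, 0.05, 0.1611]
orientation: [[-0.214, 0.977, 0.0], [0.977, 0.214, -0.0], [-0.0, 0.0, -1.0]]
force: [-0.3, 0.2, -0.7]
finger_gap: 0.554
finger_force: 61.8
```

```bash
python3 -c "
from h import *
plan([(*jig(-.0005,-.0010),.1175,12.4)])"
```

```text
at [0.5333 0.05   0.1611] yaw 12.3 t 45.9 gap 0.554 F [-0.3  0.2 -0.7]
    [0.008, -0.005, 0.218] roll -0.001 -> [0.532 0.051 0.118]
  --
```

Call:
{"api": "apply_moves", "payload": {"xyz": [[0.008,-0.005,0.1],[0.008,-0.005,0.2],[0.008,-0.005,0.218],[0.008,-0.005,0.218],[0.008,-0.005,0.218],[0.008,-0.005,0.218],[0.008,-0.005,0.218],[0.008,-0.005,0.218],[0.008,-0.005,0.218],[0.008,-0.005,0.218]], "roll": [0,0,0,0,0,0,0,0,0,0], "fingers": [-0.2,-0.2,-0.2,-0.2,-0.2,-0.2,-0.2,-0.2,-0.2,-0.2]}}

```text
t: 47.15
position: [0.5319, 0.0519, 0.1175]
orientation: [[-0.215, 0.977, -0.0], [0.977, 0.215, -0.0], [0.0, -0.0, -1.0]]
force: [-0.4, 0.1, -0.4]
finger_gap: 0.557
finger_force: 61.8
```

```bash
python3 -c "
from h import *
plan([(*jig(-.0005,-.0010),.08,12.4)]); pinlook('w13')"
```

```text
at [0.5319 0.0519 0.1175] yaw 12.4 t 47.15 gap 0.557 F [-0.4  0.1 -0.4]
    [-0.003, 0.0, 0.187] roll -0.0 -> [0.532 0.051 0.08 ]
  --
lowS [280 153  15  13 153] [286.8627451  158.85620915]
hole [276 152  24  26 324] [288.82716049 163.72839506]
tip pred [287.47295552 159.85201049] axis at plate top [287.64493513 164.5833493 ]
```

Call:
{"api": "apply_moves", "payload": {"xyz": [[0,0,0.03],[0,0,0.06],[0,0,0.09],[0,0,0.12],[0,0,0.15],[0,0,0.18],[0,0,0.2],[0,0,0.2],[0,0,0.2],[0,0,0.2]], "roll": [0,0,0,0,0,0,0,0,0,0], "fingers": [-0.2,-0.2,-0.2,-0.2,-0.2,-0.2,-0.2,-0.2,-0.2,-0.2]}}

```text
t: 48.45
position: [0.5321, 0.0519, 0.0778]
orientation: [[-0.215, 0.977, 0.001], [0.977, 0.215, -0.0], [-0.0, 0.001, -1.0]]
force: [0.0, -0.7, -0.3]
finger_gap: 0.554
finger_force: 61.9
```

```bash
python3 -c "
from h import *
plan([(*jig(-.0005,-.0010),.0625,12.4)]); pinlook('w14')"
```

```text
at [0.5321 0.0519 0.0778] yaw 12.4 t 48.45 gap 0.554 F [ 0.  -0.7 -0.3]
    [-0.002, -0.001, 0.076] roll -0.0 -> [0.532 0.051 0.062]
  --
lowS [277 153  20  26 403] [286.54094293 165.80148883]
hole [276 152  24  27 496] [287.4858871  164.97983871]
tip pred [287.32077141 172.2103887 ] axis at plate top [287.10257208 164.42657836]
```

Call:
{"api": "apply_moves", "payload": {"xyz": [[0,0,0.03],[0,0,0.06],[0,0,0.074],[0,0,0.074],[0,0,0.074],[0,0,0.074],[0,0,0.074],[0,0,0.074],[0,0,0.074],[0,0,0.074]], "roll": [0,0,0,0,0,0,0,0,0,0], "fingers": [-0.2,-0.2,-0.2,-0.2,-0.2,-0.2,-0.2,0.2,0.5,1]}}

```text
t: 49.75
position: [0.532, 0.052, 0.0628]
orientation: [[-0.215, 0.977, 0.0], [0.977, 0.215, -0.0], [-0.0, 0.0, -1.0]]
force: [-0.5, 0.8, -0.4]
finger_gap: 0.933
finger_force: 0.0
```

Call:
{"api": "apply_moves", "payload": {"xyz": [[0,0,0],[0,0,-0.1],[0,0,-0.25],[0,0,-0.5],[0,0,-0.75],[0,0,-0.9],[0,0,-0.9],[0,0,-0.9],[0,0,-0.9],[0,0,-0.9]], "roll": [0,0,0,0,0,0,0,0,0,0], "fingers": [1,1,1,1,1,1,1,1,1,1]}}

```text
t: 51.0
position: [0.5311, 0.052, 0.2411]
orientation: [[-0.215, 0.977, -0.003], [0.977, 0.215, 0.0], [0.001, -0.003, -1.0]]
force: [-0.1, -0.8, 0.8]
finger_gap: 0.998
finger_force: 0.0
```

```bash
python3 - <<'E'
from h import *
c=cam("wrist"); save(c,"w15.png")
print(plate(c,O,.069,(8,150,90),(17,230,255)))
c=cam("top"); save(c,"t4.png"); 
print(plate(c,(.44,-.327),.016,(14,80,205),(25,140,255)))
plan([(.48,-.14,.25,50),(.438,-.3265,.25,89.5)])
E
```

```text
[[1.500000e-03 5.311000e-01 5.350000e-02 1.387927e+02 4.880560e+01
  1.024781e+02]]
[[ 7.000000e-04  4.397000e-01 -3.276000e-01  1.386068e+02  4.832850e+01
   1.792683e+02]
 [ 3.208000e-01  5.529000e-01 -2.680000e-02  1.283498e+02  1.020793e+02
   1.220600e+01]
 [ 4.387000e-01  5.032000e-01  1.071000e-01  1.097391e+02  9.703460e+01
   1.792298e+02]]
at [0.5315 0.052  0.2417] yaw 12.4 t 51.1 gap 1.002 F [ 0.1 -1.2  0.4]
    [-0.882, -0.457, -0.041] roll -0.418 -> [ 0.48 -0.14  0.25]
  --
    [-0.439, -0.849, 0.001] roll -0.439 -> [ 0.438 -0.326  0.25 ]
  --
```

Both blanks are seated. Next is the template, which hasn't moved.

Call:
{"api": "apply_moves", "payload": {"xyz": [[-0.2,-0.1,-0.04],[-0.4,-0.2,-0.04],[-0.6,-0.3,-0.04],[-0.882,-0.457,-0.04],[-0.882,-0.457,-0.04],[-0.882,-0.457,-0.04],[-0.882,-0.457,-0.04],[-0.882,-0.457,-0.04],[-0.882,-0.457,-0.04],[-0.882,-0.457,-0.04]], "roll": [-0.1,-0.2,-0.3,-0.418,-0.418,-0.418,-0.418,-0.418,-0.418,-0.418], "fingers": [1,1,1,1,1,1,1,1,1,1]}}

```text
t: 52.35
position: [0.4806, -0.1395, 0.2507]
orientation: [[-0.767, 0.642, 0.0], [0.642, 0.767, 0.0], [-0.0, 0.0, -1.0]]
force: [0.2, 0.2, -0.1]
finger_gap: 0.999
finger_force: 0.0
```

Call:
{"api": "apply_moves", "payload": {"xyz": [[-0.11,-0.21,0],[-0.22,-0.42,0],[-0.33,-0.63,0],[-0.439,-0.849,0],[-0.439,-0.849,0],[-0.439,-0.849,0],[-0.439,-0.849,0],[-0.439,-0.849,0],[-0.439,-0.849,0],[-0.439,-0.849,0]], "roll": [-0.11,-0.22,-0.33,-0.439,-0.439,-0.439,-0.439,-0.439,-0.439,-0.439], "fingers": [1,1,1,1,0.6,0.6,0.6,0.6,0.6,0.6]}}

```text
t: 53.6
position: [0.4388, -0.3261, 0.2508]
orientation: [[-1.0, 0.008, 0.0], [0.008, 1.0, -0.0], [-0.0, -0.0, -1.0]]
force: [0.7, -0.2, -0.1]
finger_gap: 0.803
finger_force: 0.0
```

```bash
python3 - <<'E'
from h import *
plan([]); c=cam("wrist"); save(c,"w16.png"); np.savez("w16.npz",*c)
g=cv2.cvtColor(c[0],cv2.COLOR_BGR2HSV)
R=np.array([[np.cos(a:=np.radians(179.3)),np.sin(a)]])
for e in(.048,-.048):
    u=proj(c,(.438+e*R[0,0],-.3265+e*R[0,1],.016)); print(u)
u1,u2=[proj(c,(.438+e*R[0,0],-.3265+e*R[0,1],.016)) for e in(.048,-.048)]
print(holes(c,u1,u2,.016,win=13))
for S in(110,114,118): print(S,plate(c,(.438,-.3265),.016,(14,60,178),(25,S,255))[:1])
E
```

```text
at [ 0.4388 -0.3261  0.2508] yaw 89.6 t 53.6 gap 0.803 F [ 0.7 -0.2 -0.1]
[286.10585126 138.31169024]
[285.75324721 214.36646075]
([[288.4, 137.7], [287.3, 214.2]], array([ 0.4375, -0.3241]), np.float64(0.0965), np.float64(178.8))
110 [[ 1.550000e-02  4.364000e-01 -3.111000e-01  1.397327e+02  7.690440e+01
   1.793211e+02]]
114 [[ 3.350000e-02  4.368000e-01 -2.930000e-01  1.421411e+02  1.130883e+02
   1.793289e+02]]
118 [[ 3.570000e-02  4.368000e-01 -2.908000e-01  1.421716e+02  1.175797e+02
   1.793289e+02]]
```

```bash
python3 -c "
from h import *
plan([(.4375,-.3243,.06,88.9),(.4375,-.3243,.006,88.9)])"
```

```text
at [ 0.4388 -0.3262  0.2507] yaw 89.5 t 53.65 gap 0.8 F [-0.4  0.6  1. ]
    [0.006, 0.01, 0.954] roll 0.007 -> [ 0.438 -0.324  0.06 ]
  --
    [0.0, 0.0, 0.27] roll -0.0 -> [ 0.438 -0.324  0.006]
  --
```

Call:
{"api": "apply_moves", "payload": {"xyz": [[0.006,0.01,0.2],[0.006,0.01,0.4],[0.006,0.01,0.6],[0.006,0.01,0.8],[0.006,0.01,0.95],[0.006,0.01,0.95],[0.006,0.01,0.95],[0.006,0.01,0.95],[0.006,0.01,0.95],[0.006,0.01,0.95]], "roll": [0.007,0.007,0.007,0.007,0.007,0.007,0.007,0.007,0.007,0.007], "fingers": [0.6,0.6,0.6,0.6,0.6,0.6,0.6,0.6,0.6,0.6]}}

```text
t: 54.9
position: [0.4378, -0.3248, 0.0614]
orientation: [[-1.0, 0.019, 0.001], [0.019, 1.0, -0.001], [-0.001, -0.001, -1.0]]
force: [-1.0, 0.5, 0.1]
finger_gap: 0.801
finger_force: 0.0
```

Call:
{"api": "apply_moves", "payload": {"xyz": [[0,0,0.1],[0,0,0.2],[0,0,0.25],[0,0,0.275],[0,0,0.275],[0,0,0.275],[0,0,0.275],[0,0,0.275],[0,0,0.275],[0,0,0.275]], "roll": [0,0,0,0,0,0,0,0,0,0], "fingers": [0.6,0.6,0.6,0.5,0.3,0.1,-0.1,-0.2,-0.4,-0.4], "newtons": 60}}

```text
t: 56.15
position: [0.4382, -0.3251, 0.0068]
orientation: [[-1.0, 0.019, 0.001], [0.019, 1.0, -0.001], [-0.001, -0.001, -1.0]]
force: [-0.1, 1.5, 4.6]
finger_gap: 0.448
finger_force: 60.7
```

Call:
{"api": "apply_moves", "payload": {"xyz": [[0,0,0],[0,0,-0.05],[0,0,-0.2],[0,0,-0.4],[0,0,-0.6],[0,0,-0.8],[0,0,-0.9],[0,0,-0.9],[0,0,-0.9],[0,0,-0.9]], "roll": [0,0,0,0,0,0,0,0,0,0], "fingers": [-0.4,-0.4,-0.4,-0.4,-0.4,-0.4,-0.4,-0.4,-0.4,-0.4]}}

```text
t: 57.4
position: [0.4365, -0.3236, 0.1838]
orientation: [[-1.0, 0.019, -0.003], [0.019, 1.0, 0.003], [0.003, 0.003, -1.0]]
force: [0.3, 0.7, -1.1]
finger_gap: 0.443
finger_force: 60.5
```

```bash
python3 - <<'E'
from h import *
c=cam("wrist"); save(c,"w17.png"); np.savez("w17.npz",*c)
g=cv2.cvtColor(c[0],cv2.COLOR_BGR2HSV).astype(int)
print("col",g[90:200:3,287,1].tolist(),g[90:200:3,287,2].tolist())
print("row",g[163,266:310:2,2].tolist(),g[163,266:310:2,1].tolist())
plan([(.48,-.14,.19,50),(*jig(-.0005,-.0010),.18,12.4)])
E
```

```text
col [114, 117, 119, 123, 122, 121, 117, 114, 99, 102, 99, 100, 98, 99, 100, 101, 98, 101, 100, 96, 100, 98, 108, 111, 112, 107, 111, 114, 117, 96, 96, 99, 99, 101, 96, 99, 97] [175, 177, 172, 168, 169, 168, 172, 172, 201, 198, 200, 199, 197, 200, 199, 199, 200, 199, 201, 201, 201, 197, 181, 182, 180, 179, 179, 127, 111, 200, 200, 200, 199, 199, 200, 200, 199]
row [207, 207, 208, 208, 193, 143, 174, 175, 174, 178, 179, 177, 179, 181, 180, 131, 198, 201, 201, 201, 203, 204] [96, 100, 98, 98, 96, 118, 114, 115, 113, 113, 111, 111, 113, 110, 106, 113, 98, 98, 100, 99, 99, 95]
at [ 0.4367 -0.3237  0.184 ] yaw 88.9 t 57.45 gap 0.441 F [ 0.3  0.3 -1.7]
    [-0.199, 0.923, -0.028] roll 0.432 -> [ 0.48 -0.14  0.19]
  --
    [0.416, 0.9, 0.053] roll 0.418 -> [0.532 0.051 0.18 ]
  --
```

```bash
python3 - <<'E'
from h import *
d=np.load("w17.npz"); c=[d[k] for k in d.files]
v=cv2.cvtColor(c[0],cv2.COLOR_BGR2HSV)[...,2].astype(int)
m=(v[140:195,260:320]<190).astype(np.uint8); n,l,st,ce=cv2.connectedComponentsWithStats(m)
for i in range(1,n):
    if st[i,4]>60: print(st[i]+[260,140,0,0,0],ce[i]+[260,140])
for u in((286.5,165),(287,112.5)): print(held(c,u,.0092))
E
```

```text
[275 154  23  23 413] [285.81840194 165.21307506]
[49.4 -0.2 -9.1]
[71.4  0.  -9. ]
```

Call:
{"api": "apply_moves", "payload": {"xyz": [[-0.04,0.16,-0.02],[-0.08,0.35,-0.02],[-0.12,0.54,-0.02],[-0.16,0.73,-0.02],[-0.199,0.923,-0.02],[-0.199,0.923,-0.02],[-0.199,0.923,-0.02],[-0.199,0.923,-0.02],[-0.199,0.923,-0.02],[-0.199,0.923,-0.02]], "roll": [0.08,0.17,0.26,0.35,0.432,0.432,0.432,0.432,0.432,0.432], "fingers": [-0.4,-0.4,-0.4,-0.4,-0.4,-0.4,-0.4,-0.4,-0.4,-0.4]}}

```text
t: 58.7
position: [0.4807, -0.1413, 0.1897]
orientation: [[-0.766, 0.643, -0.0], [0.643, 0.766, -0.0], [-0.0, -0.0, -1.0]]
force: [-0.3, 0.4, -0.1]
finger_gap: 0.445
finger_force: 60.6
```

Call:
{"api": "apply_moves", "payload": {"xyz": [[0.08,0.18,0],[0.17,0.36,0],[0.25,0.54,0.02],[0.33,0.72,0.04],[0.416,0.9,0.053],[0.416,0.9,0.053],[0.416,0.9,0.053],[0.416,0.9,0.053],[0.416,0.9,0.053],[0.416,0.9,0.053]], "roll": [0.08,0.17,0.25,0.33,0.418,0.418,0.418,0.418,0.418,0.418], "fingers": [-0.4,-0.4,-0.4,-0.4,-0.4,-0.4,-0.4,-0.4,-0.4,-0.4]}}

```text
t: 59.95
position: [0.5327, 0.0501, 0.1792]
orientation: [[-0.214, 0.977, 0.0], [0.977, 0.214, -0.0], [-0.0, 0.0, -1.0]]
force: [-0.4, 0.4, -1.4]
finger_gap: 0.445
finger_force: 60.7
```

```bash
python3 -c "
from h import *
plan([(*jig(-.0005,-.0010),.1195,12.4)])"
```

```text
at [0.5327 0.0501 0.1792] yaw 12.3 t 59.95 gap 0.445 F [-0.4  0.4 -1.4]
    [0.007, -0.002, 0.298] roll -0.001 -> [0.532 0.051 0.12 ]
  --
```

Call:
{"api": "apply_moves", "payload": {"xyz": [[0.006,-0.002,0.1],[0.006,-0.002,0.2],[0.006,-0.002,0.298],[0.006,-0.002,0.298],[0.006,-0.002,0.298],[0.006,-0.002,0.298],[0.006,-0.002,0.298],[0.006,-0.002,0.298],[0.006,-0.002,0.298],[0.006,-0.002,0.298]], "roll": [0,0,0,0,0,0,0,0,0,0], "fingers": [-0.4,-0.4,-0.4,-0.4,-0.4,-0.4,-0.4,-0.4,-0.4,-0.4]}}

```text
t: 61.2
position: [0.5321, 0.0518, 0.1195]
orientation: [[-0.215, 0.977, 0.0], [0.977, 0.215, 0.0], [0.0, 0.0, -1.0]]
force: [0.1, -0.2, -1.8]
finger_gap: 0.448
finger_force: 60.6
```

```bash
python3 - <<'E'
from h import *
plan([(*jig(-.0005,-.0013),.085,12.4)])
c=cam("wrist"); save(c,"w18.png"); h=cv2.cvtColor(c[0],cv2.COLOR_BGR2HSV).astype(int)[140:195,260:320]
for nm,m in(("hole",h[...,2]<180),("pin",(h[...,1]<60))):
    n,l,st,ce=cv2.connectedComponentsWithStats(m.astype(np.uint8))
    for i in range(1,n):
        if st[i,4]>15: print(nm,st[i]+[260,140,0,0,0],ce[i]+[260,140])
z=robot.get_state()["position"][2]
print(proj(c,(*jig(0,.048),.107)),proj(c,(*jig(0,.048),z+.0092)))
print(h[10:40:2,12:42:2,1]);print(h[10:40:2,12:42:2,2])
E
```

```text
at [0.5321 0.0518 0.1195] yaw 12.4 t 61.2 gap 0.448 F [ 0.1 -0.2 -1.8]
    [-0.003, -0.001, 0.173] roll -0.0 -> [0.532 0.051 0.085]
  --
hole [275 154  23  23 420] [285.84047619 164.98333333]
pin [283 155  11  10  76] [287.92105263 158.84210526]
[287.12663025 159.00350958] [287.28764507 164.72601573]
[[103 102 101 103 102 104 101 104 102 102 103 102 101 103 103]
 [103 104 101  99 105 105 103 101 107 103 102 101 104 102 101]
 [101 100 103  98 100 101  89  75  72  89 103 103 104 101 102]
 [ 99 101  99 103  80  66  66  51  29  27  52 100 101 101 100]
 [ 97 101 104 154  82  65  35  14  17  23  21 116 103 100 101]
 [100 100 140 155 114  70  37  17  18  24  27 151 112 100 101]
 [100 101 139 151 157  91  72  34  27  29 131 156 134  99 100]
 [101 103 123 158 154 154 122  64  94 138 163 153 129 103 103]
 [103 102 108 146 154 157 149 155 145 159 152 137 118 100 100]
 [104 100 111 128 153 157 155 148 155 148 146 115 119 100 100]
 [100  98 111 113 117 141 154 146 149 135 123 112 114 102 100]
 [100 101  99 111 116 119 117 119 123 117 113 114 102 103 104]
 [101 101 101 100 117 118 109 113 119 118 
[... 393 characters left out ...]
2 193]
 [199 196 192 162 100  98 123 167 163 156 155 161 190 193 192]
 [199 198 168 160 112  98 124 168 167 162 151 147 178 192 192]
 [199 195 160 160 159 107  99 127 143 148 148 149 116 193 193]
 [197 191 154 157 159 159 132 123 141 148 147 150 109 186 190]
 [199 183 151 155 159 158 156 153 151 148 146 128 102 188 191]
 [198 196 147 138 155 158 156 152 150 150 133 106 103 192 193]
 [198 197 158 133 122 136 149 150 147 125 102 105 161 193 193]
 [198 197 195 136 119 107 105 105 104 105 104 128 190 191 192]
 [199 196 196 186 135 108 108 106 103 104 147 192 191 190 192]
 [197 197 197 194 192 180 148 136 155 183 189 192 192 192 192]
 [199 196 194 193 192 192 189 192 190 190 191 190 191 191 191]]
```

Call:
{"api": "apply_moves", "payload": {"xyz": [[0,0,0.03],[0,0,0.06],[0,0,0.09],[0,0,0.12],[0,0,0.15],[0,0,0.18],[0,0,0.18],[0,0,0.18],[0,0,0.18],[0,0,0.18]], "roll": [0,0,0,0,0,0,0,0,0,0], "fingers": [-0.4,-0.4,-0.4,-0.4,-0.4,-0.4,-0.4,-0.4,-0.4,-0.4]}}

```text
t: 62.5
position: [0.5323, 0.0518, 0.0837]
orientation: [[-0.215, 0.977, 0.0], [0.977, 0.215, -0.0], [-0.0, 0.0, -1.0]]
force: [0.6, 0.3, -1.2]
finger_gap: 0.448
finger_force: 60.7
```

```bash
python3 -c "
from h import *
plan([(*jig(-.0005,-.0013),.0765,12.4)])"
```

```text
at [0.5323 0.0518 0.0837] yaw 12.4 t 62.5 gap 0.448 F [ 0.6  0.3 -1.2]
    [-0.003, -0.002, 0.036] roll -0.0 -> [0.532 0.051 0.076]
  --
```

Call:
{"api": "apply_moves", "payload": {"xyz": [[0,0,0.02],[0,0,0.037],[0,0,0.037],[0,0,0.037],[0,0,0.037],[0,0,0.037],[0,0,0.037],[0,0,0.037],[0,0,0.037],[0,0,0.037]], "roll": [0,0,0,0,0,0,0,0,0,0], "fingers": [-0.4,-0.4,-0.4,-0.4,-0.4,0,0.2,0.4,0.8,1]}}

```text
t: 63.75
position: [0.5321, 0.0518, 0.0761]
orientation: [[-0.215, 0.977, 0.0], [0.977, 0.215, -0.0], [-0.0, 0.0, -1.0]]
force: [-0.6, 0.4, 0.8]
finger_gap: 1.003
finger_force: 0.0
```

Call:
{"api": "apply_moves", "payload": {"xyz": [[0,0,0],[0,0,-0.1],[0,0,-0.25],[0,0,-0.5],[0,0,-0.75],[0,0,-0.9],[0,0,-0.9],[0,0,-0.9],[0,0,-0.9],[0,0,-0.9]], "roll": [0,0,0,0,0,0,0,0,0,0], "fingers": [1,1,1,1,1,1,1,1,1,1]}}

```text
t: 65.0
position: [0.5313, 0.0519, 0.2544]
orientation: [[-0.215, 0.977, -0.003], [0.977, 0.215, 0.0], [0.001, -0.003, -1.0]]
force: [-0.0, 0.4, -0.3]
finger_gap: 0.995
finger_force: 0.0
```

```bash
python3 - <<'E'
from h import *
c=cam("wrist"); save(c,"w19.png"); print(plate(c,O,.085,(12,70,188),(25,112,255)))
b=bar(1.72); print(b)
plan([(*jig(0,.08),.33,57),(b[0],b[1],.33,102.4),(b[0],b[1],b[2]-.019,102.4)])
E
```

```text
[[ 2.600000e-03  5.297000e-01  5.270000e-02  1.894333e+02  3.643790e+01
   9.836610e+01]
 [ 3.310000e-02  5.613000e-01  6.850000e-02  2.042249e+02  3.637030e+01
   1.016510e+02]
 [ 6.880000e-02  5.003000e-01 -8.500000e-03  7.767620e+01  1.414280e+01
   1.027151e+02]]
[0.48779224 0.25497198 0.22949575]
at [0.5315 0.0518 0.2548] yaw 12.4 t 65.05 gap 1.001 F [-0.  -0.1 -0.4]
    [0.403, 0.004, -0.376] roll -0.496 -> [0.515 0.131 0.33 ]
  --
    [0.453, 0.447, -0.001] roll -0.504 -> [0.488 0.255 0.33 ]
  --
    [-0.0, 0.001, 0.598] roll 0.0 -> [0.488 0.255 0.21 ]
  --
```

View pics/w19.png

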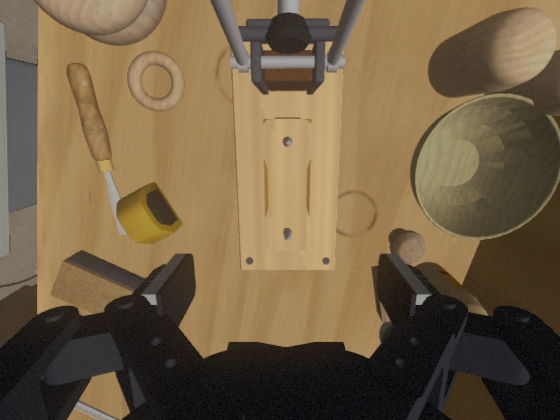

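The template is seated with both pins through its holes at (288,142) and (288,234), and the tape measure and knob haven't moved. Next I'll close the hold-down. The bar should be where I let go of it, with TCP (0.487,0.257,0.208).

Call:
{"api": "apply_moves", "payload": {"xyz": [[0,0,-0.3],[0.1,0,-0.4],[0.2,0,-0.4],[0.3,0,-0.4],[0.403,0.004,-0.4],[0.403,0.004,-0.4],[0.403,0.004,-0.4],[0.403,0.004,-0.4],[0.403,0.004,-0.4],[0.403,0.004,-0.4]], "roll": [-0.05,-0.15,-0.25,-0.35,-0.45,-0.496,-0.496,-0.496,-0.496,-0.496], "fingers": [0.5,0,0,0,0,0,0,0,0,0]}}

```text
t: 66.3
position: [0.5156, 0.1305, 0.3361]
orientation: [[-0.839, 0.545, 0.0], [0.545, 0.839, -0.0], [-0.0, -0.0, -1.0]]
force: [0.4, -1.3, -0.1]
finger_gap: 0.498
finger_force: 0.0
```

Call:
{"api": "apply_moves", "payload": {"xyz": [[0.1,0.1,0],[0.2,0.2,0],[0.3,0.3,0],[0.46,0.45,0],[0.46,0.45,0],[0.46,0.45,0],[0.46,0.45,0],[0.46,0.45,0],[0.46,0.45,0],[0.46,0.45,0]], "roll": [-0.1,-0.2,-0.3,-0.4,-0.5,-0.504,-0.504,-0.504,-0.504,-0.504], "fingers": [0,0,0,0,0,0,0,0,0,0]}}

```text
t: 67.55
position: [0.4875, 0.256, 0.3361]
orientation: [[-0.977, -0.214, 0.0], [-0.214, 0.977, 0.0], [-0.0, 0.0, -1.0]]
force: [0.5, 0.8, -0.3]
finger_gap: 0.504
finger_force: 0.0
```

```bash
python3 - <<'E'
from h import *
plan([(.487,.2572,.209,102.4)])
c=cam("wrist"); save(c,"w20.png")
for th in(1.65,1.72,1.75): print(th,bar(th),proj(c,bar(th)))
r=plate(c,(.487,.257),.229,(8,140,90),(17,230,255)); print(r)
E
```

```text
at [0.4875 0.256  0.3361] yaw 102.3 t 67.55 gap 0.504 F [ 0.5  0.8 -0.3]
    [0.001, 0.006, 0.636] roll -0.001 -> [0.487 0.257 0.209]
  --
1.65 [0.48948504 0.24727119 0.23568347] [275.51562649 207.09282455]
1.72 [0.48779224 0.25497198 0.22949575] [285.06513343 205.13156766]
1.75 [0.487096   0.25813927 0.22667783] [288.86266152 204.2685218 ]
[[4.00000e-04 4.87100e-01 2.57400e-01 6.76138e+01 1.51926e+01 1.29041e+01]
 [6.99000e-02 4.80200e-01 3.26600e-01 8.24072e+01 3.00360e+01 8.87513e+01]]
```

Call:
{"api": "apply_moves", "payload": {"xyz": [[0,0.007,0.15],[0,0.007,0.3],[0,0.007,0.4],[0,0.007,0.5],[0,0.007,0.6],[0,0.007,0.636],[0,0.007,0.636],[0,0.007,0.636],[0,0.007,0.636],[0,0.007,0.636]], "roll": [0,0,0,0,0,0,0,0,0,0], "fingers": [0,0,0,0,0,0,0,-0.4,-0.6,-0.8], "newtons": 30}}

```text
t: 68.85
position: [0.4876, 0.2584, 0.2101]
orientation: [[-0.977, -0.215, 0.002], [-0.215, 0.977, 0.002], [-0.002, 0.001, -1.0]]
force: [0.1, 2.5, 2.9]
finger_gap: 0.174
finger_force: 29.2
```

Call:
{"api": "apply_moves", "payload": {"xyz": [[0,0,0],[0,0,0],[0,0,0],[0,0,0],[0,0,0],[0,0,0],[0,0,0],[0,0,0],[0,0,0],[0,0,0]], "roll": [0,0,0,0,0,0,0,0,0,0], "fingers": [-0.8,-0.8,-0.8,-0.8,-0.8,-0.8,-0.8,-0.8,-0.8,-0.8]}}

```text
t: 70.1
position: [0.4876, 0.2584, 0.21]
orientation: [[-0.977, -0.215, 0.002], [-0.215, 0.977, 0.002], [-0.002, 0.001, -1.0]]
force: [-0.6, 3.4, 5.8]
finger_gap: 0.178
finger_force: 29.5
```

```bash
python3 - <<'E'
from h import *
plan([])
th=np.r_[np.linspace(1.74,1.04,10),np.linspace(.98,.38,10),np.linspace(.33,-.06,10)]
for k,t in enumerate(th):
    if k%10==0: b0=bar(th[max(k-1,0)]); print()
    d=bar(t)-b0; print(round(t,2),[0,round(float(d[:2]@JY/.2),3),round(float(-d[2]/.2),3)])
E
```

```text
at [0.4876 0.2584 0.21  ] yaw 102.4 t 70.1 gap 0.178 F [-0.6  3.4  5.8]

1.74 [0, 0.0, -0.0]
1.66 [0, -0.043, -0.035]
1.58 [0, -0.089, -0.067]
1.51 [0, -0.137, -0.095]
1.43 [0, -0.187, -0.119]
1.35 [0, -0.239, -0.139]
1.27 [0, -0.293, -0.155]
1.2 [0, -0.347, -0.167]
1.12 [0, -0.402, -0.174]
1.04 [0, -0.458, -0.178]

0.98 [0, -0.043, 0.0]
0.91 [0, -0.091, 0.004]
0.85 [0, -0.138, 0.011]
0.78 [0, -0.185, 0.02]
0.71 [0, -0.231, 0.033]
0.65 [0, -0.276, 0.049]
0.58 [0, -0.319, 0.068]
0.51 [0, -0.362, 0.09]
0.45 [0, -0.403, 0.114]
0.38 [0, -0.442, 0.141]

0.33 [0, -0.028, 0.022]
0.29 [0, -0.052, 0.042]
0.24 [0, -0.074, 0.064]
0.2 [0, -0.096, 0.086]
0.16 [0, -0.117, 0.109]
0.11 [0, -0.136, 0.133]
0.07 [0, -0.155, 0.158]
0.03 [0, -0.172, 0.183]
-0.02 [0, -0.189, 0.21]
-0.06 [0, -0.204, 0.237]
```

Call:
{"api": "apply_moves", "payload": {"xyz": [[0,-0.043,-0.035],[0,-0.089,-0.067],[0,-0.137,-0.095],[0,-0.187,-0.119],[0,-0.239,-0.139],[0,-0.293,-0.155],[0,-0.347,-0.167],[0,-0.402,-0.174],[0,-0.458,-0.178],[0,-0.458,-0.178]], "roll": [0,0,0,0,0,0,0,0,0,0], "fingers": [-0.8,-0.8,-0.8,-0.8,-0.8,-0.8,-0.8,-0.8,-0.8,-0.8]}}

```text
t: 71.35
position: [0.5078, 0.1673, 0.2455]
orientation: [[-0.977, -0.214, 0.002], [-0.214, 0.977, -0.0], [-0.002, -0.001, -1.0]]
force: [0.4, 1.5, 5.8]
finger_gap: 0.171
finger_force: 31.9
```

Call:
{"api": "apply_moves", "payload": {"xyz": [[0,-0.043,0.0],[0,-0.091,0.004],[0,-0.138,0.011],[0,-0.185,0.02],[0,-0.231,0.033],[0,-0.276,0.049],[0,-0.319,0.068],[0,-0.362,0.09],[0,-0.403,0.114],[0,-0.442,0.141]], "roll": [0,0,0,0,0,0,0,0,0,0], "fingers": [-0.8,-0.8,-0.8,-0.8,-0.8,-0.8,-0.8,-0.8,-0.8,-0.8]}}

```text
t: 72.6
position: [0.5259, 0.0811, 0.2158]
orientation: [[-0.977, -0.214, 0.0], [-0.214, 0.977, -0.0], [-0.0, -0.0, -1.0]]
force: [3.8, 3.1, 2.5]
finger_gap: 0.174
finger_force: 32.0
```

Call:
{"api": "apply_moves", "payload": {"xyz": [[0,-0.028,0.022],[0,-0.052,0.042],[0,-0.074,0.064],[0,-0.096,0.086],[0,-0.117,0.109],[0,-0.136,0.133],[0,-0.155,0.158],[0,-0.172,0.183],[0,-0.172,0.183],[0,-0.172,0.183]], "roll": [0,0,0,0,0,0,0,0,0,0], "fingers": [-0.8,-0.8,-0.8,-0.8,-0.8,-0.8,-0.8,-0.8,-0.8,-0.8]}}

```text
t: 73.85
position: [0.5327, 0.0479, 0.1789]
orientation: [[-0.977, -0.214, -0.001], [-0.214, 0.977, -0.001], [0.001, -0.0, -1.0]]
force: [4.4, 1.4, -2.9]
finger_gap: 0.179
finger_force: 32.0
```

```bash
python3 - <<'E'
from h import *
plan([(*bar(0)[:2],bar(0)[2]-.019,102.4)])
s=robot.get_state(); p=np.array(s["position"]); d=(p[:2]-O)@JY; print("theta",np.arctan2(p[2]+.019-.12,.115-d)-np.arctan2(75,122))
E
```

```text
at [0.5327 0.0479 0.1789] yaw 102.4 t 73.85 gap 0.179 F [ 4.4  1.4 -2.9]
    [-0.003, -0.012, 0.015] roll -0.0 -> [0.534 0.046 0.176]
  --
theta 0.026326103320243655
```

Call:
{"api": "apply_moves", "payload": {"xyz": [[0,-0.002,0.003],[0,-0.004,0.006],[0,-0.006,0.009],[0,-0.008,0.012],[0,-0.01,0.015],[0,-0.012,0.018],[0,-0.014,0.021],[0,-0.014,0.021],[0,-0.014,0.021],[0,-0.014,0.021]], "roll": [0,0,0,0,0,0,0,0,0,0], "fingers": [-0.8,-0.8,-0.8,-0.8,-0.8,-0.8,-0.8,-0.8,-0.8,-0.8]}}

```text
t: 75.1
position: [0.5332, 0.046, 0.1761]
orientation: [[-0.977, -0.215, -0.001], [-0.215, 0.977, 0.001], [0.001, 0.001, -1.0]]
force: [-2.5, 5.5, 5.7]
finger_gap: 0.174
finger_force: 32.7
```

Call:
{"api": "apply_moves", "payload": {"xyz": [[0,-0.001,0.002],[0,-0.002,0.004],[0,-0.003,0.006],[0,-0.004,0.008],[0,-0.005,0.01],[0,-0.006,0.012],[0,-0.006,0.012],[0,-0.006,0.012],[0,-0.006,0.012],[0,-0.006,0.012]], "roll": [0,0,0,0,0,0,0,0,0,0], "fingers": [-0.8,-0.8,-0.8,-0.8,-0.8,-0.8,-0.8,-0.8,-0.8,-0.8]}}

```text
t: 76.35
position: [0.5333, 0.046, 0.1759]
orientation: [[-0.977, -0.215, -0.001], [-0.215, 0.977, 0.003], [0.0, 0.003, -1.0]]
force: [-8.8, 6.8, 17.6]
finger_gap: 0.176
finger_force: 33.7
```

```bash
python3 - <<'E'
from h import *
plan([])
s=robot.get_state(); p=np.array(s["position"]); d=(p[:2]-O)@JY; print("theta",np.arctan2(p[2]+.019-.12,.115-d)-np.arctan2(75,122),np.round(s["force"],1))
E
```

```text
at [0.5333 0.046  0.1759] yaw 102.4 t 76.35 gap 0.176 F [-8.8  6.8 17.6]
theta 0.0011823558508963217 [-8.8  6.8 17.6]
```

The foot has contacted: about 18 N of resistance, bail angle ≈ 0. I'll release and retreat.

Call:
{"api": "apply_moves", "payload": {"xyz": [[0,0,0],[0,0,0],[0,0,0],[0,0,0],[0,0,0],[0,0,0],[0,0,-0.1],[0,0,-0.2],[0,0,-0.3],[0,0,-0.4]], "roll": [0,0,0,0,0,0,0,0,0,0], "fingers": [-0.5,-0.2,0,0,0,0,0,0,0,0]}}

```text
t: 77.6
position: [0.5339, 0.0443, 0.2537]
orientation: [[-0.977, -0.215, 0.0], [-0.215, 0.977, -0.0], [-0.0, -0.0, -1.0]]
force: [0.2, -0.2, -0.2]
finger_gap: 0.503
finger_force: 0.0
```

Call:
{"api": "apply_moves", "payload": {"xyz": [[0.2,0,-0.2],[0.4,0,-0.4],[0.5,0,-0.5],[0.5,0,-0.5],[0.5,0,-0.5],[0.5,0,-0.5],[0.5,0,-0.5],[0.5,0,-0.5],[0.5,0,-0.5],[0.5,0,-0.5]], "roll": [0,0,0,0,0,0,0,0,0,0], "fingers": [0,0,0,0,0,0,0,0,0,0]}}

```text
t: 78.85
position: [0.4363, 0.0229, 0.353]
orientation: [[-0.977, -0.215, -0.0], [-0.215, 0.977, -0.0], [0.0, -0.0, -1.0]]
force: [-0.3, 0.6, -0.0]
finger_gap: 0.499
finger_force: 0.0
```

```bash
python3 - <<'E'
from h import *
plan([])
c=cam("wrist"); save(c,"w21.png")
for z in(.195,.197,.199): print(z,plate(c,bar(0),z,(8,140,80),(17,230,255))[:1])
for t in(0,.05,.1): print(t,bar(t),proj(c,bar(t)))
c=cam("top"); save(c,"t5.png"); print("pull",plate(c,(.523,.385),.05,(8,165,90),(16,230,255))[:1])
a=cv2.imread("pics/top0.png").astype(int)
hsv0=cv2.cvtColor(a.astype(np.uint8),cv2.COLOR_BGR2HSV);h1=cv2.cvtColor(c[0],cv2.COLOR_BGR2HSV)
for n,(lo,hi,x0,x1,y0,y1) in dict(tape=((20,170,80),(32,255,255),270,320,240,280),screw=((0,150,60),(8,255,255),420,445,190,240)).items():
    print(n,[np.round([v.mean() for v in np.nonzero(cv2.inRange(h[y0:y1,x0:x1],np.array(lo),np.array(hi)))],1) for h in(hsv0,h1)])
print("knob diff",np.abs(a[140:162,270:295]-c[0][140:162,270:295]).mean())
E
```

```text
at [0.4363 0.0229 0.353 ] yaw 102.4 t 78.85 gap 0.499 F [-0.3  0.6 -0. ]
0.195 [[2.10000e-03 5.35900e-01 4.57000e-02 6.84281e+01 1.52890e+01 1.28041e+01]]
0.197 [[1.00000e-03 5.34800e-01 4.54000e-02 6.79734e+01 1.51874e+01 1.28041e+01]]
0.199 [[5.00000e-04 5.33700e-01 4.52000e-02 6.75188e+01 1.50858e+01 1.28041e+01]]
0 [0.5338029 0.0456631 0.195    ] [287.41816973 281.05372046]
0.05 [0.53296538 0.04947311 0.20100373] [291.07468096 283.84388622]
0.1 [0.53206447 0.05357144 0.20680499] [295.13564822 286.63478379]
pull [[6.000000e-04 5.235000e-01 3.854000e-01 1.386103e+02 4.501310e+01
  8.917770e+01]]
tape [array([16.8, 24.8]), array([17. , 25.6])]
screw [array([27.7, 11.8]), array([27.7, 11.8])]
knob diff 2.9812121212121214
```

```bash
python3 -c "
from rig import robot
print(robot.finish_job())"
```

```text
the job is handed in; nothing more can be done
None
```

The job is done and handed in after about 79 s: the pull lies across both rack strips, the two blanks on the bench and the template are on the pins, and the hold-down's foot bears on the template (angle about 0). My last camera check showed no real shift in the tape measure, screwdriver or knob; the judge's result isn't known yet.

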